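# Clear spent battery packs into the child-resistant disposal keg

### The arm

A 7-joint arm with a two-finger parallel gripper is mounted at the origin on the work surface. World frame = base frame: x ahead of the robot, y to its left, z up, the work surface at z = 0. Lengths are in mm, angles in rad, forces in N, time in s.
With the tool pointing down it reaches from about 425 to 1025 mm from the base axis. Payload 9.4 kg.
Tool frame: the origin (TCP) lies at the very end of the fingers, on their centre line; the grasp point (between the pads) lies 19 mm behind it; z points along the fingers, y is the direction in which the jaws open and shut (so a half turn about z gives the same grasp; the last joint's range is limited). The gripper opens to 85 mm and grips with 20 to 120 N. Pads are 22 mm wide; open, the fingers measure 114 mm over their backs; the gripper's body (76 mm by 85 mm) begins 54 mm behind the grasp point. The pads swing forward as they close: fully open they stand 13 mm farther back than shut.
Start: joints at [1.191, 0.599, -0.003, 1.599, 0.002, 0.943, -0.08], TCP at [216.181, -692.019, 231.275] pointing down, gripper open.
Joint ranges: [-2.57, 2.57], [-0.35, 1.97], [-1.29, 1.29], [0.11, 2.56], [-1.05, 4.19], [0.11, 1.86], [-2.63, 2.63]. Speed limits (rad/s): [2.22, 2.22, 3.01, 3.01, 3.14, 3.14, 3.14].

### API

Orientations are given as a 3x3 rotation matrix whose columns are the frame's x, y, z axes.
In Python, from bench import get_state, capture, job_done, recognise, cut_out gives the robot as it stands.
- The arm moves only by the tool drive_tool, never from a script. Its argument "motion" is a list of rows, each a list of 4 numbers: the shift along the tool's x, y, z in mm, then the turn about the tool's z in degrees. A call has 1 to 20 rows; each row shifts and turns the commanded pose from where the row before left it, along the tool's axes as they then stand; what a row does not reach is not made up. A row lasts 1/10 s, in which the tool goes at most 50 mm and 8.59 degrees, less where a joint would pass 70% of its speed; a pose out of reach is approached as far as the arm can. A call with a gripper value outside its range is refused whole. "jaw" is the opening in per cent of the stroke, from 0 (shut) to 100 (fully open), set as the call begins (left out, the last holds). The fingers move at their own pace and stop on an object; "squeeze" is the grip in N (left out, the last holds). Time passes only in rows, so rows that do not move let the fingers close. It gives the time, the measured TCP pose, the force and the opening at its end, in the units of the state.
- get_state(): the state, without advancing time (a new reading comes with each control period).
- capture(name): name is "side" or "top"; returns a dict with "color" (420x560x3 uint8, red, green, blue), "fx", "fy", "cx", "cy" (pixels), "rvec" (rotation vector, rad) and "tvec" (3), from world to camera coordinates, as OpenCV has them. Camera axes: x right, y down, z forward; pixel columns grow to the right and rows downward; lengths in mm; the calibration is good to about 2 mm. A picture is of the moment at which its call begins. There is no depth.
- job_done(): hands the job in, once; it reports no verdict.
Trained networks look in a picture, given as the dict that the camera call returned (one of the last four; its "shot" number tells which), for a name from the list of things; names that differ only in an ending like _2 or _b are one class to them, and where a whole thing is asked for, a point or a joint stands for the part that bears it (a point fixed in the world has none). Each returns a list of dicts, best first, with "conf" (0 to 1); they miss things now and then, are a little off and sometimes report something else, mostly with a low value. They report only what shows in the picture. A call takes as long as a camera call.
- recognise(name, picture): "box" ([left, top, right, bottom] in pixels, round what is visible of it).
- cut_out(name, picture): "pixels" (420x560 bool, what is visible of it) and "box" ([left, top, right, bottom] in pixels, round what is visible of it).
The state is a dict: "time": time; "joints": joint angles; "qd": joint speeds; "effort": joint torques, N m; "tcp_pos": TCP position; "eef_rot": TCP orientation; "ft_force": force on the tool from outside, world axes, zero at the start; "moment": the same for the moment, N m; "opening": finger opening in mm.
Only numpy, scipy, OpenCV 4.12 (cv2) and the standard library are available. Lean on these libraries where they do the work, as an engineer would, in place of code of your own. Each camera call takes 0.05 s, during which the arm holds its last target.

### The job

Clear away the spent battery packs: open the yellow keg by pressing its red child-resistant cap down while turning it anticlockwise, set the cap aside on the table, and open the grey battery box by lifting the handle end of its lid over the lip and sliding it out, then lay the lid squarely on the blue mat, handle up. Drop every green pack, whether in the box or loose on the table, into the keg while its cap is off; then put the cap back on and press and turn it clockwise until it is fully locked. Leave everything else on the table where it is.

Things in the scene. Friction and masses are not known exactly. Their poses are not given: they have to be found in the camera images.
- keg: Yellow disposal keg, fixed to the table, 160 mm across, flat shoulder at 120 mm. Origin: centre of its underside, z up. Two bayonet lugs stand out from the neck at its +x and -x sides, each 20 deg either way, 131 to 137 mm high; a stop under each ends the clockwise turn.
- keg_mouth (a point): Centre of the keg's mouth, level with the neck's rim, 145 mm above the keg's origin. The mouth is round, 92 mm across; the keg's inner floor is 140 mm lower, with a 30 mm cone in its middle that sends things outwards.
- cap: Red cap of the keg (outer shell), 132 mm across, top at 45 mm, 170 g with its inner ring. Origin: on the axis, level with the lower edge of the inner ring when not pressed: 0 when standing on the table, 123 mm above the keg's origin when seated. Unpressed, the shell spins idly on the ring; pressed down 5 to 6 mm it takes the ring along. Starts seated and locked.
- cap_grip (a point): Point on the cap's axis, 67 mm above the cap's origin, in its raised grip bar: 90 mm long (cap's x), 24 mm wide (y), from 45 to 75 mm above the cap's origin. Pressing: a spring of about 4 N at first, 10 N at the full 7 mm; teeth begin to catch 3 mm down, and there are up to 24 deg of idle play before they drive the ring.
- cap_ring: White ring in the cap, with two lugs at its +x and -x sides, 18 deg either way; origin as the cap's. Locked when its x axis is in line with the keg's (either way round). Turned 38 to 130 deg anticlockwise from there it lifts straight off, and goes on again in that range (50 to 65 is best); to lock, press and turn clockwise to the stop. It keeps its angle to the shell when carried.
- batbox: Grey battery box, fixed, 160 (x) x 136 (y) mm, lid ledges at 70 mm, side guides up to 79 mm, 88 mm with the retainers at the rear; inside 150 x 112 mm, floor at 5 mm, three compartments 47 mm apart along x, dividers up to 25 mm. Origin: centre of its underside. The lid slides out to the box's -x, where a lip stands 5 mm above the ledges.
- box_retainer (a point): Middle of the front ends of the two black retainers that overhang the lid's side edges over the rear 60 mm of the box; 84 mm above the box's origin and 20 mm to its +x. Under them the shut lid can rise by 9 mm only, until it has slid 54 mm out.
- lid: White sliding lid of the box, 148 (x) x 124 (y) x 5 mm, 140 g; origin: centre of its underside, 70 mm above the box's origin when shut, axes as the box's. To open: raise it about 7 mm level (or tilt the handle end up), slide it 60 mm or more to the box's -x, lift it off.
- lid_handle (a point): Grip point of the lid's black handle rib: 50 mm to the lid's -x and 27 mm above its origin. The rib is 14 mm thick (lid's x), 60 mm long (y) and its top is 30 mm above the lid's origin.
- mat: Blue mat, fixed flat on the table, 190 mm (x) x 155 mm (y), 3 mm thick; origin: centre of its underside.
- pack_a: Spent battery pack (green wrap, black band, two brass contacts on one end), a block 26 x 36 x 62 mm, 90 g; origin at its centre, x the 26 mm, y the 36 mm, z the 62 mm direction (contacts at +z). It starts standing in the battery box, or is absent.
- pack_b: Spent battery pack (green wrap, black band, two brass contacts on one end), a block 26 x 36 x 62 mm, 90 g; origin at its centre, x the 26 mm, y the 36 mm, z the 62 mm direction (contacts at +z). It starts standing in the battery box, or is absent.
- pack_c: Spent battery pack (green wrap, black band, two brass contacts on one end), a block 26 x 36 x 62 mm, 90 g; origin at its centre, x the 26 mm, y the 36 mm, z the 62 mm direction (contacts at +z). It starts standing in the battery box, or is absent.
- pack_d: Spent battery pack (green wrap, black band, two brass contacts on one end), a block 26 x 36 x 62 mm, 90 g; origin at its centre, x the 26 mm, y the 36 mm, z the 62 mm direction (contacts at +z). It starts lying flat on the table, or is absent.
- pack_e: Spent battery pack (green wrap, black band, two brass contacts on one end), a block 26 x 36 x 62 mm, 90 g; origin at its centre, x the 26 mm, y the 36 mm, z the 62 mm direction (contacts at +z). It starts lying flat on the table, or is absent.
- steel_ring: Toothed steel ring, 96 mm across, 10 mm thick. Bystander, not part of the job: leave it where it is.
- grease_tube: Blue and white grease tube lying down, 118 x 36 x 26 mm. Bystander, not part of the job: leave it where it is.
- spray_bottle: White bottle with a blue cap, 64 mm across, 170 mm tall. Bystander, not part of the job: leave it where it is.
- steel_cup: Steel cup, 80 mm across and tall. Bystander, not part of the job: leave it where it is.
- wrench: Steel wrench lying near the robot. Bystander, not part of the job: leave it where it is.
- driver: Screwdriver lying near the robot. Bystander, not part of the job: leave it where it is.

How it is judged (in metres and radians):
On the way, in this order (a step that is already met when the one before it is completed fails the run):
1. the cap is off the keg, set down clear of it on the table (horizontal distance between cap and keg above 0.14 m and height (world z) of cap below 0.09 m), for 0.2 s.
2. every pack is in the keg while the cap is still off (horizontal distance between cap and keg above 0.14 m and horizontal distance between each of pack_a, pack_b, pack_c, pack_d, pack_e and keg below 0.075 m and z of pack_a in the frame of keg between 0 and 0.125 m and z of pack_b in the frame of keg between 0 and 0.125 m and z of pack_c in the frame of keg between 0 and 0.125 m and z of pack_d in the frame of keg between 0 and 0.125 m and z of pack_e in the frame of keg between 0 and 0.125 m), for 0.2 s.
At the end, for the whole second after the job is handed in: Every pack present is inside the keg; the cap sits level on the keg (within 6 mm of its axis) with its inner ring turned within 15 deg of the locked position; the lid lies flat, handle up, on the mat, centred within 30 mm and square within 14 deg (either way round); cap and lid at rest (horizontal distance between each of pack_a, pack_b, pack_c, pack_d, pack_e and keg below 0.075 m and z of pack_a in the frame of keg between 0 and 0.125 m and z of pack_b in the frame of keg between 0 and 0.125 m and z of pack_c in the frame of keg between 0 and 0.125 m and z of pack_d in the frame of keg between 0 and 0.125 m and z of pack_e in the frame of keg between 0 and 0.125 m and horizontal distance between cap and keg below 0.006 m and z of cap_ring in the frame of keg below 0.129 m and angle between each of cap, lid's own z axis and vertical below 0.08 rad and angle between the x axis of cap_ring and the x axis of keg, either way round below 0.26 rad and horizontal distance between lid and mat below 0.03 m and z of lid in the frame of mat below 0.01 m and angle between the x axis of lid and the x axis of mat, either way round below 0.25 rad and linear speed of each of lid, cap below 0.02 m/s); the robot touches nothing.
It fails at once if a bystander (steel ring, grease tube, bottle, cup, wrench or screwdriver) is pushed more than 40 mm from its place (distance of any of steel_ring, grease_tube, spray_bottle, steel_cup, wrench, driver from where it was at the start of the episode above 0.04 m).
Of pack_a, pack_b, pack_c, pack_d, pack_e only 3 to 5 are there at a start; the rules pass over those that are not, and their reading is None.
At some moment in a run one of pack_d, pack_e may be knocked a few centimetres aside while the robot is not near it.
Once in a run the grip may slacken for a moment while it holds something.
It also fails if it takes over 210 s, if anything falls off the work surface, if the arm or the gripper's body presses on something with over 40 N, if the wrist force passes 120 N, or if a joint passes its speed limit or range.

## Working session

There is one attempt and no reset: what is moved stays moved. The work goes in short steps, Python scripts to look and compute and a tool call to move; the robot and the scene stay as the last step left them, time stands still between calls to the robot, and variables do not carry over. Pictures are saved under pics/ and viewed, and the job is handed in when it is done.

Besides the shell and the picture viewer there is one more tool, called after "Request:" in YAML: its name, and indented under it one key for each argument. drive_tool: Moves the arm, as the interface text tells. Its arguments: {"type":"object","properties":{"motion":{"type":"array","items":{"type":"array","items":{"type":"number"}}},"jaw":{"type":"number"},"squeeze":{"type":"number"}},"required":["motion"]}

```bash
ls; mkdir -p pics; python3 - <<'E'
from bench import *
import cv2,numpy as np
s=get_state()
for k,v in s.items(): print(k,np.round(v,3).tolist())
for n in("side","top"):
    c=capture(n); cv2.imwrite(f"pics/{n}0.png",c["color"][:,:,::-1])
    print({k:(np.round(v,4).tolist()) for k,v in c.items() if k!="color"})
E
```

```text
pics
time 0.0
joints [1.191, 0.6, -0.003, 1.6, 0.002, 0.943, -0.08]
qd [0.0, -0.001, 0.0, -0.001, -0.002, 0.001, 0.0]
effort [0.0, -77.644, 1.565, -25.8, 0.012, 0.009, -0.0]
tcp_pos [216.036, -691.587, 230.437]
eef_rot [[0.954, 0.298, -0.001], [0.298, -0.954, 0.001], [-0.0, -0.002, -1.0]]
ft_force [-0.703, 0.016, -0.031]
moment [-0.048, 0.013, -0.007]
opening 85.424
{'fx': 439.6982, 'fy': 439.6982, 'cx': 287.367, 'cy': 209.7113, 'rvec': [0.1366, -2.7352, 1.4348], 'tvec': [543.6832, 160.6873, 1317.9923], 'shot': 1}
{'fx': 413.1434, 'fy': 413.1434, 'cx': 267.5521, 'cy': 208.0288, 'rvec': [2.1878, -2.1532, 0.0956], 'tvec': [12.6481, 549.5216, 1141.8373], 'shot': 2}
```

View pics/side0.png

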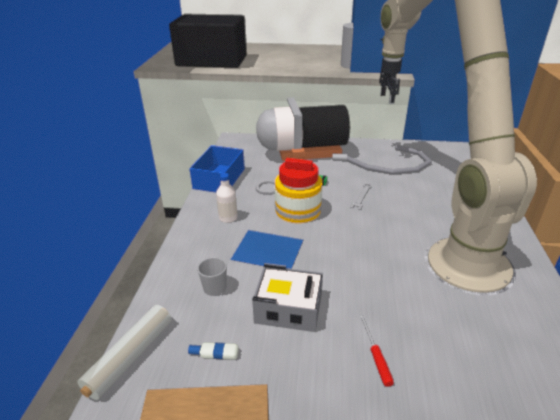

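View pics/top0.png

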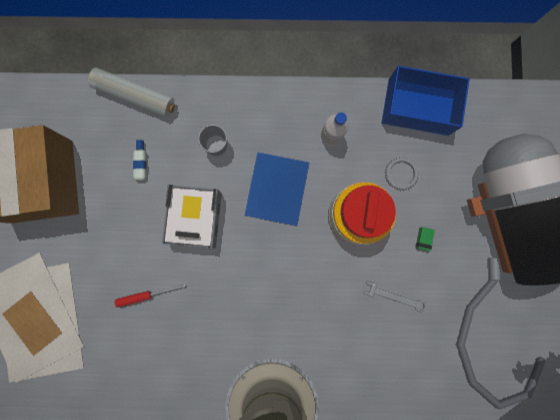

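```bash
cat > h.py <<'E'
from bench import *
import cv2,numpy as np
from scipy.optimize import minimize
def K(c): return np.array([[c["fx"],0,c["cx"]],[0,c["fy"],c["cy"]],[0,0,1.]])
def proj(P,c): return cv2.projectPoints(np.asarray(P,float).reshape(-1,3),np.array(c["rvec"]),np.array(c["tvec"]),K(c),None)[0].reshape(-1,2)
def unproj(uv,z,c):
    R=cv2.Rodrigues(np.array(c["rvec"]))[0]; C=-R.T@np.array(c["tvec"])
    uv=np.atleast_2d(uv).astype(float); d=(np.linalg.inv(K(c))@np.c_[uv,np.ones(len(uv))].T).T@R
    return C+d*((z-C[2])/d[:,2])[:,None]
def cyl(r,z0,z1,n=48,cx=0,cy=0):
    a=np.linspace(0,2*np.pi,n,endpoint=False)
    return np.array([[cx+r*np.cos(t),cy+r*np.sin(t),z] for z in(z0,z1) for t in a])
def box(x0,x1,y0,y1,z0,z1): return np.array([[x,y,z] for x in(x0,x1) for y in(y0,y1) for z in(z0,z1)],float)
def place(P,x,y,yaw,z=0):
    c,s=np.cos(yaw),np.sin(yaw); return P@np.array([[c,s,0],[-s,c,0],[0,0,1]])+[x,y,z]
S=4
def sil(parts,c,bx):
    w,h=bx[2]-bx[0],bx[3]-bx[1]; m=np.zeros((h*S,w*S),np.uint8)
    for P in parts:
        uv=(proj(P,c)-[bx[0],bx[1]]+.5)*S
        cv2.fillConvexPoly(m,np.round(cv2.convexHull(uv.astype(np.float32))).astype(np.int32),1)
    return cv2.resize(m.astype(np.float32),(w,h),interpolation=cv2.INTER_AREA)
def fit(parts,views,x0,z=0,yaw=True,seeds=None):
    """views: list of (cap,mask)"""
    V=[]
    for c,m in views:
        ys,xs=np.nonzero(m); b=[max(xs.min()-12,0),max(ys.min()-12,0),min(xs.max()+13,560),min(ys.max()+13,420)]
        V.append((c,m[b[1]:b[3],b[0]:b[2]].astype(np.float32),b))
    def cost(p):
        yw=p[2] if yaw else x0[2]
        return sum(np.abs(sil([place(P,p[0],p[1],yw,z) for P in parts],c,b)-m).sum()/m.sum() for c,m,b in V)
    best=None
    for a in (seeds if seeds is not None else [x0[2]]):
        p0=np.array([x0[0],x0[1],a]); sx=np.vstack([p0,p0+[12,0,0],p0+[0,12,0],p0+[0,0,.2]])
        r=minimize(cost,p0,method="Nelder-Mead",options=dict(initial_simplex=sx,xatol=.02,fatol=1e-4,maxiter=300))
        if best is None or r.fun<best.fun: best=r
    return best.x,best.fun
def save(name,img,box=None,f=4):
    if box: img=img[box[1]:box[3],box[0]:box[2]]
    img=cv2.resize(img,None,fx=f,fy=f,interpolation=cv2.INTER_CUBIC)
    cv2.imwrite(f"pics/{name}.png",np.ascontiguousarray(img[:,:,::-1]))
E
python3 - <<'E'
from h import *
import pickle
cs,ct=capture("side"),capture("top")
M={}
for n in "keg cap lid lid_handle batbox mat pack_a steel_ring grease_tube spray_bottle steel_cup wrench driver".split():
    for v,c in(("s",cs),("t",ct)):
        r=cut_out(n,c); M[n,v]=r
        print(n,v,[(round(q["conf"],2),np.round(q["box"]).tolist(),int(q["pixels"].sum())) for q in r][:4])
pickle.dump((cs,ct,M),open("m0.pkl","wb"))
save("side_k",cs["color"],(190,130,340,330)); save("top_k",ct["color"],(310,150,450,260),5); save("top_b",ct["color"],(150,140,320,260))
E
```

```text
keg s [(0.93, [275.0, 176.0, 321.0, 222.0], 1685)]
keg t [(0.64, [330.0, 183.0, 386.0, 247.0], 1103)]
cap s [(0.65, [279.0, 155.0, 319.0, 188.0], 1032)]
cap t [(0.93, [341.0, 187.0, 394.0, 240.0], 2337)]
lid s [(0.94, [259.0, 271.0, 322.0, 311.0], 1848)]
lid t [(0.61, [166.0, 188.0, 213.0, 244.0], 2413)]
lid_handle s [(0.91, [261.0, 269.0, 320.0, 309.0], 1860)]
lid_handle t [(0.74, [165.0, 190.0, 215.0, 245.0], 2425)]
batbox s [(0.8, [250.0, 265.0, 323.0, 332.0], 1955)]
batbox t [(0.62, [161.0, 184.0, 223.0, 248.0], 858)]
mat s [(0.86, [234.0, 229.0, 302.0, 268.0], 1808)]
mat t [(0.83, [244.0, 153.0, 312.0, 225.0], 3453)]
pack_a s []
pack_a t [(0.92, [412.0, 229.0, 434.0, 257.0], 353)]
steel_ring s [(0.73, [256.0, 180.0, 271.0, 194.0], 91), (0.49, [351.0, 179.0, 374.0, 208.0], 161), (0.29, [251.0, 260.0, 323.0, 331.0], 2213)]
steel_ring t [(0.94, [383.0, 158.0, 421.0, 190.0], 414)]
grease_tube s [(0.96, [188.0, 340.0, 240.0, 361.0], 704)]
grease_tube t [(0.66, [136.0, 141.0, 146.0, 184.0], 496)]
spray_bottle s [(0.77, [218.0, 172.0, 236.0, 224.0], 761)]
spray_bottle t [(0.88, [319.0, 115.0, 345.0, 148.0], 703)]
steel_cup s [(0.96, [199.0, 256.0, 226.0, 297.0], 938)]
steel_cup t [(0.83, [196.0, 128.0, 228.0, 155.0], 739)]
wrench s []
wrench t [(0.93, [362.0, 285.0, 427.0, 309.0], 473)]
driver s [(0.94, [366.0, 325.0, 397.0, 386.0], 420)]
driver t [(0.72, [114.0, 287.0, 184.0, 309.0], 283), (0.72, [162.0, 186.0, 219.0, 250.0], 723), (0.57, [342.0, 186.0, 398.0, 240.0], 2339)]
```

View pics/top_k.png

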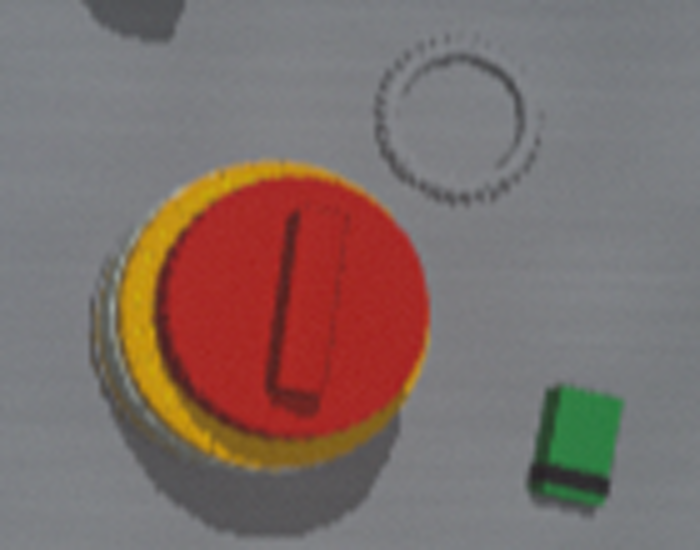

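View pics/top_b.png

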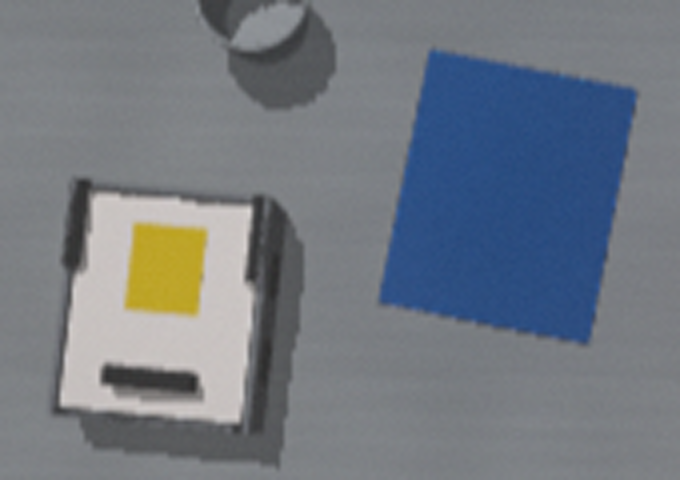

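View pics/side_k.png

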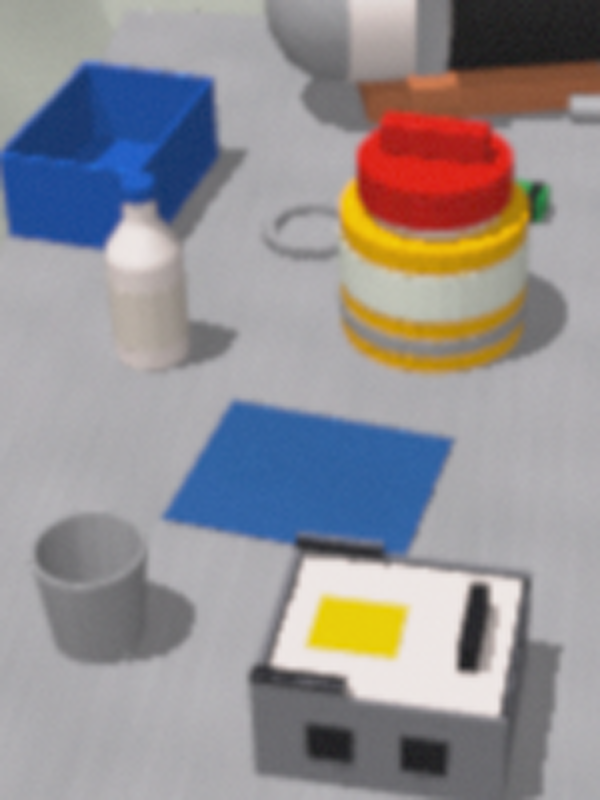

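```bash
python3 - <<'E'
from h import *
import pickle
cs,ct,M=pickle.load(open("m0.pkl","rb"))
def hsv(c): return cv2.cvtColor(c["color"],cv2.COLOR_RGB2HSV).astype(int)
def roi(m,b):
    o=np.zeros_like(m); o[b[1]:b[3],b[0]:b[2]]=m[b[1]:b[3],b[0]:b[2]]; return o
def red(c): h=hsv(c); return ((h[...,0]<8)|(h[...,0]>172))&(h[...,1]>120)&(h[...,2]>50)
def blue(c): h=hsv(c); return (abs(h[...,0]-108)<10)&(h[...,1]>110)
def green(c): h=hsv(c); return (abs(h[...,0]-65)<15)&(h[...,1]>100)
ms=roi(red(cs),(268,150,332,200)); mt=roi(red(ct),(330,175,405,250)); print("cap",ms.sum(),mt.sum())
cap=[cyl(66,8,45)+[0,0,123],box(-45,45,-12,12,168,198)]
ms_,mt_=ms,mt
x0=unproj([368,213],170,ct)[0]
for nm,vw in(("both",[(cs,ms),(ct,mt)]),("top",[(ct,mt)]),("side",[(cs,ms)])):
    print("cap",nm,fit(cap,vw,[x0[0],x0[1],-.15],seeds=[-.3,-.1,.1,.3]))
mm=[cv2.erode(roi(blue(c),b).astype(np.uint8),np.ones((1,1)))>0 for c,b in((cs,(228,225,308,272)),(ct,(238,148,315,232)))]
x0=unproj([277,189],3,ct)[0]
for nm,vw in(("both",[(cs,mm[0]),(ct,mm[1])]),("top",[(ct,mm[1])]),("side",[(cs,mm[0])])):
    print("mat",nm,fit([box(-95,95,-77.5,77.5,0,3)],vw,[x0[0],x0[1],0],seeds=[-.2,0,.2]))
# lid : white+yellow, excluding the handle; use IoU of plate only minus handle -> fill
for vn,c in(("s",cs),("t",ct)):
    h=hsv(c); 
L=[]
for v,c in(("s",cs),("t",ct)):
    m=M["batbox",v][0]["pixels"]|M["lid",v][0]["pixels"]; L.append((c,cv2.morphologyEx(m.astype(np.uint8),cv2.MORPH_CLOSE,np.ones((5,5)))>0))
x0=unproj([191,217],70,ct)[0]
bx=[box(-80,80,-68,68,0,79),box(20,80,-68,-60,70,88),box(20,80,60,68,70,88)]
for nm,vw in(("both",L),("top",L[1:]),("side",L[:1])):
    print("box",nm,fit(bx,vw,[x0[0],x0[1],0],seeds=[-.2,0,.2]))
g=roi(green(ct),(405,220,445,262)); hh=hsv(ct)
g2=g|roi((hh[...,2]<75),(416,226,436,252)); print(g.sum(),g2.sum())
x0=unproj([426,239],26,ct)[0]
for nm,d in(("flat26",box(-31,31,-18,18,0,26)),("flat36",box(-31,31,-13,13,0,36))):
    print("pack",nm,fit([d],[(ct,g2)],[x0[0],x0[1],0],seeds=[-.4,0,.4]))
for n,z in(("steel_ring",10),("spray_bottle",100),("steel_cup",40),("wrench",5),("driver",10),("grease_tube",13)):
    ys,xs=np.nonzero(M[n,"t"][0]["pixels"]); print(n,np.round(unproj([xs.mean(),ys.mean()],z,ct)[0]))
E
```

```text
cap 992 2232
cap both (array([ 5.33947670e+02, -2.33269966e+02, -1.98657863e-01]), np.float64(0.13075436651706696))
cap top (array([ 5.33818715e+02, -2.30485058e+02,  4.98962188e-02]), np.float64(0.05636760592460632))
cap side (array([ 5.34993615e+02, -2.36222383e+02, -1.98163170e-01]), np.float64(0.05601058527827263))
mat both (array([ 6.09878182e+02, -3.98118903e+00, -1.85581849e-01]), np.float64(0.17042793333530426))
mat top (array([ 6.09570341e+02, -3.35021577e+00, -1.82302602e-01]), np.float64(0.029665054753422737))
mat side (array([ 6.08355902e+02, -9.36193537e+00, -1.50722467e-01]), np.float64(0.13399943709373474))
box both (array([ 5.19586523e+02,  2.30273981e+02, -7.38080020e-02]), np.float64(0.06168852746486664))
box top (array([ 5.18781059e+02,  2.30993460e+02, -7.49175727e-02]), np.float64(0.023579109460115433))
box side (array([ 5.20347345e+02,  2.28204604e+02, -7.69571514e-02]), np.float64(0.026671454310417175))
237 317
pack flat26 (array([ 4.70533578e+02, -4.23758134e+02, -1.50202949e-01]), np.float64(0.17054416239261627))
pack flat36 (array([ 4.69438929e+02, -4.22885857e+02, -1.75576819e-01]), np.float64(0.11593060195446014))
steel_ring [ 657. -366.   10.]
spray_bottle [ 758. -156.  100.]
steel_cup [739. 180.  40.]
wrench [ 307. -332.    5.]
driver [287. 399.  10.]
grease_tube [678. 394.  13.]
```

```bash
python3 - <<'E'
from h import *
import pickle
cs,ct,M=pickle.load(open("m0.pkl","rb"))
def ov(c,items,bx,f,name):
    img=cv2.resize(c["color"],None,fx=f,fy=f,interpolation=cv2.INTER_CUBIC)
    for P,col in items:
        uv=np.round((proj(P,c)+.5)*f).astype(int)
        if len(P)==8:
            for a,b in((0,1),(2,3),(4,5),(6,7),(0,2),(1,3),(4,6),(5,7),(0,4),(1,5),(2,6),(3,7)): cv2.line(img,tuple(map(int,uv[a])),tuple(map(int,uv[b])),col,1)
        else:
            n=len(P)//2
            for k in(uv[:n],uv[n:]): cv2.polylines(img,[k.reshape(-1,1,2)],True,col,1)
    b=[v*f for v in bx]; cv2.imwrite(f"pics/{name}.png",np.ascontiguousarray(img[b[1]:b[3],b[0]:b[2],::-1]))
it=[(place(cyl(80,0,120),534,-232,0),(0,0,255)),(place(cyl(66,131,168),534,-232,0),(0,255,255)),(place(box(-45,45,-12,12,168,198),534,-232,-.16),(255,255,255)),
 (place(box(-31,31,-18,18,0,26),470,-424,-.16),(255,255,255)),
 (place(box(-95,95,-77.5,77.5,0,3),610,-3.5,-.182),(255,255,0)),
 (place(box(-80,80,-68,68,0,79),519,230,-.075),(255,0,255)),(place(box(-57,-43,-30,30,75,100),519,230,-.075),(0,255,0))]
ov(ct,it,(310,150,450,260),5,"ov_t1"); ov(ct,it,(150,140,320,260),4,"ov_t2"); ov(cs,it,(220,140,340,340),3,"ov_s")
E
```

```text
(no output)
```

View pics/ov_t1.png

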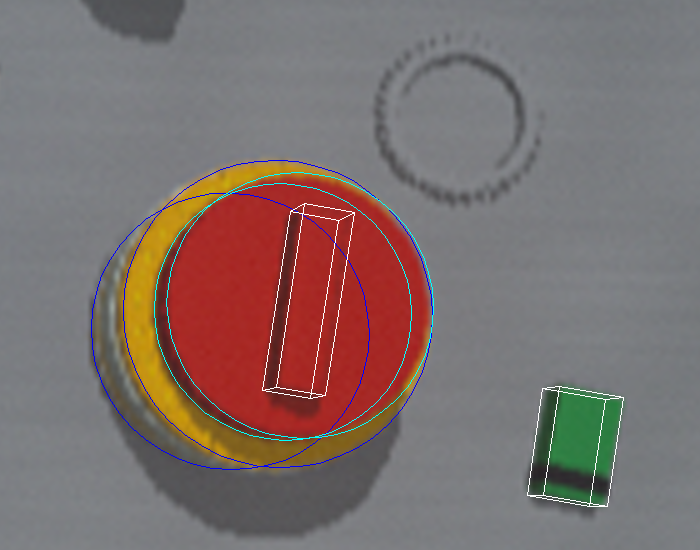

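View pics/ov_t2.png

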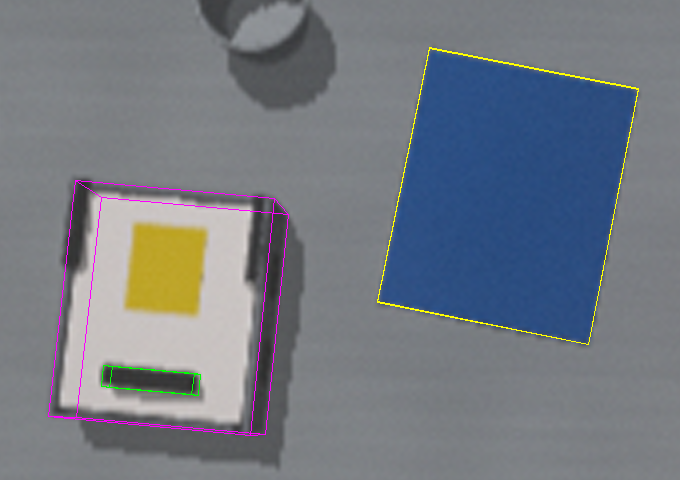

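View pics/ov_s.png

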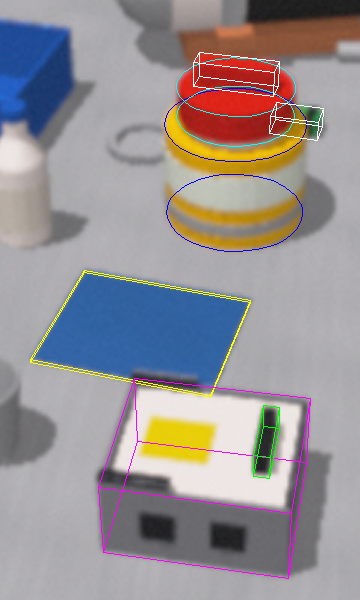

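```bash
cat > p.py <<'E'
import sys,numpy as np
from bench import get_state
# usage: p.py x y z yawdeg  -> rotation then shift in the tool frame after turning
s=get_state(); R=s["eef_rot"]; R=np.array(R); p=np.array(s["tcp_pos"])
yaw=np.degrees(np.arctan2(R[1,0],R[0,0]))
print("t",round(s["time"],2),"tcp",np.round(p,1),"yaw",round(yaw,2),"tilt",np.round(R[:2,2],4),"open",round(s["opening"],1),"F",np.round(s["ft_force"],1),"M",np.round(s["moment"],2),"j7",round(s["joints"][6],2),"j1",round(s["joints"][0],2))
if len(sys.argv)>4:
    t=np.array(list(map(float,sys.argv[1:4]))); ty=float(sys.argv[4])
    turn=-((ty-yaw+180)%360-180)
    a=np.radians(ty); X=np.array([np.cos(a),np.sin(a)]); Y=np.array([np.sin(a),-np.cos(a)])
    d=t-p; print("turn %.1f  then shift x %.1f y %.1f z %.1f"%(turn,d[:2]@X,d[:2]@Y,-d[2]))
E
python3 p.py 534 -232 260 -7.4
```

```text
t 1.5 tcp [ 216.2 -692.   231.3] yaw 17.35 tilt [-0.0001  0.    ] open 85.3 F [-0.  -0.3 -0.2] M [-0.01  0.05 -0.03] j7 -0.08 j1 1.19
turn 24.7  then shift x 255.9 y -497.1 z -28.7
```

Request:
drive_tool:
  motion:
    - [0,0,-10,8.2]
    - [0,0,-10,8.2]
    - [0,0,-9,8.3]
    - [16,-31,0,0]
    - [16,-31,0,0]
    - [16,-31,0,0]
    - [16,-31,0,0]
    - [16,-31,0,0]
    - [16,-31,0,0]
    - [16,-31,0,0]
    - [16,-31,0,0]
    - [16,-31,0,0]
    - [16,-31,0,0]
    - [16,-31,0,0]
    - [16,-31,0,0]
    - [16,-31,0,0]
    - [16,-31,0,0]
    - [16,-31,0,0]
    - [16,-31,0,0]
  jaw: 80
  squeeze: 80

```text
time: 3.4
tcp_pos: [534.3, -231.6, 260.5]
eef_rot: [[0.992, -0.128, 0.0], [-0.128, -0.992, -0.0], [0.0, 0.0, -1.0]]
ft_force: [0.2, -1.1, 0.8]
opening: 68.5
```

```bash
python3 p.py 534 -232 200 -7.4; python3 - <<'E'
from h import *
c=capture("top"); save("t2",c["color"],(310,130,450,260),5)
c=capture("side"); save("s2",c["color"],(240,90,360,240),4)
E
```

```text
t 3.4 tcp [ 534.3 -231.6  260.5] yaw -7.35 tilt [ 0.0004 -0.0002] open 68.5 F [ 0.2 -1.1  0.8] M [-0.05 -0.   -0.05] j7 -1.35 j1 0.27
turn 0.1  then shift x -0.2 y 0.4 z 60.5
```

View pics/t2.png

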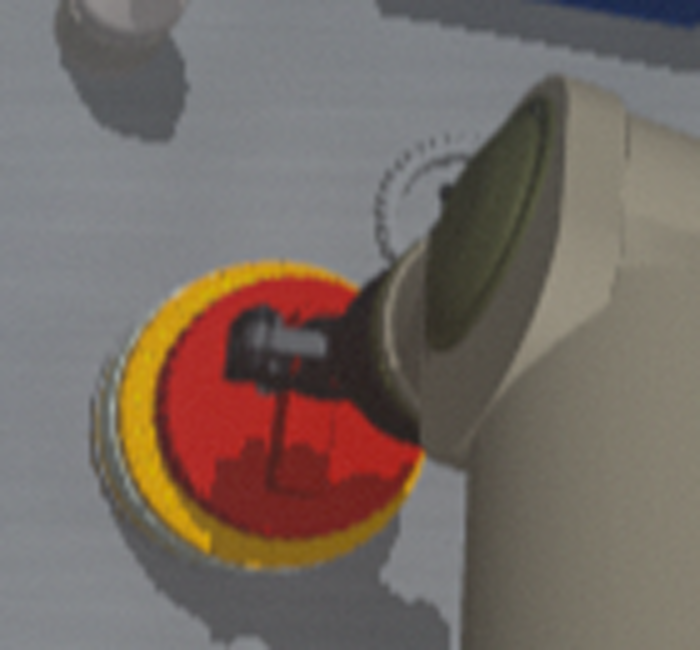

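View pics/s2.png

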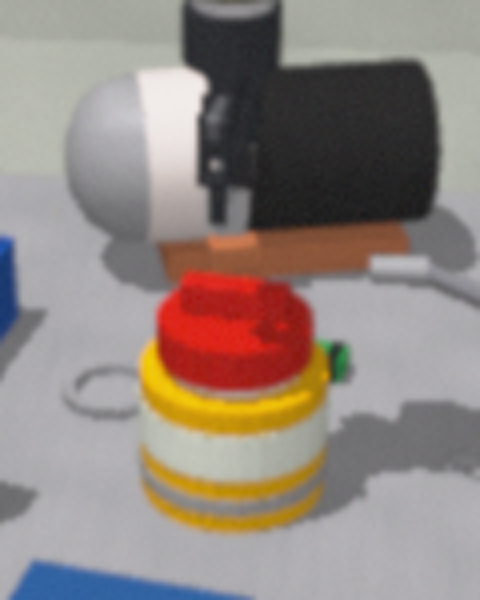

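Request:
drive_tool:
  motion:
    - [0,0,20,0]
    - [0,0,20,0]
    - [0,0,15,0]
    - [0,0,12,0]
    - [0,0,10,0]
    - [0,0,6,0]
    - [0,0,4,0]
    - [0,0,0,0]

```text
time: 4.3
tcp_pos: [533.5, -232.9, 173.0]
eef_rot: [[0.992, -0.128, -0.0], [-0.128, -0.992, 0.0], [-0.0, -0.0, -1.0]]
ft_force: [-0.1, 0.7, -0.2]
opening: 68.3
```

Request:
drive_tool:
  motion:
    - [0,0,0,0]
    - [0,0,0,0]
    - [0,0,0,0]
    - [0,0,0,0]
    - [0,0,0,0]
    - [0,0,0,0]
    - [0,0,0,0]
  jaw: 0

```text
time: 5.0
tcp_pos: [533.7, -233.0, 173.5]
eef_rot: [[0.992, -0.128, 0.0], [-0.128, -0.992, -0.0], [0.0, 0.0, -1.0]]
ft_force: [-0.1, -0.5, 2.4]
opening: 22.6
```

```bash
python3 p.py
```

```text
t 5.0 tcp [ 533.7 -233.   173.5] yaw -7.35 tilt [ 0.0004 -0.0003] open 22.6 F [-0.1 -0.5  2.4] M [-0.11 -0.03  0.04] j7 -1.35 j1 0.28
```

Request:
drive_tool:
  motion:
    - [0,0,2,0]
    - [0,0,2,0]
    - [0,0,2,0]
    - [0,0,0.7,0]
    - [0,0,0,0]

```text
time: 5.5
tcp_pos: [533.8, -233.0, 167.0]
eef_rot: [[0.992, -0.128, 0.001], [-0.128, -0.992, -0.0], [0.001, 0.0, -1.0]]
ft_force: [-0.8, -0.1, 7.8]
opening: 22.8
```

```bash
python3 p.py
```

```text
t 5.5 tcp [ 533.8 -233.   167. ] yaw -7.36 tilt [ 0.0006 -0.0002] open 22.8 F [-0.8 -0.1  7.8] M [0.02 0.35 0.01] j7 -1.34 j1 0.28
```

Request:
drive_tool:
  motion:
    - [0,0,0,-4]
    - [0,0,0,-4]
    - [0,0,0,-4]
    - [0,0,0,-4]
    - [0,0,0,-4]
    - [0,0,0,-4]
    - [0,0,0,-4]
    - [0,0,0,0]

```text
time: 6.3
tcp_pos: [534.1, -233.0, 167.0]
eef_rot: [[0.935, 0.354, 0.001], [0.354, -0.935, -0.0], [0.001, 0.001, -1.0]]
ft_force: [0.3, 0.1, 8.2]
opening: 22.6
```

```bash
python3 p.py
```

```text
t 6.3 tcp [ 534.1 -233.   167. ] yaw 20.76 tilt [ 0.0014 -0.0001] open 22.6 F [0.3 0.1 8.2] M [ 0.04  0.09 -0.06] j7 -0.97 j1 0.38
```

Request:
drive_tool:
  motion:
    - [0,0,0,-4]
    - [0,0,0,-4]
    - [0,0,0,-4]
    - [0,0,0,-4]
    - [0,0,0,-4]
    - [0,0,0,-4]
    - [0,0,0,-4]
    - [0,0,0,-4]
    - [0,0,0,-4]
    - [0,0,0,-4]
    - [0,0,0,-4]
    - [0,0,0,0]

```text
time: 7.5
tcp_pos: [534.2, -232.9, 167.1]
eef_rot: [[0.426, 0.905, 0.002], [0.905, -0.426, -0.0], [0.001, 0.001, -1.0]]
ft_force: [0.2, -0.7, 6.5]
opening: 22.7
```

```bash
python3 p.py
```

```text
t 7.5 tcp [ 534.2 -232.9  167.1] yaw 64.76 tilt [ 0.0016 -0.0001] open 22.7 F [ 0.2 -0.7  6.5] M [ 0.05  0.11 -0.1 ] j7 -0.38 j1 0.53
```

Request:
drive_tool:
  motion:
    - [0,0,-2,0]
    - [0,0,-2,0]
    - [0,0,-2,0]
    - [0,0,-2,0]
    - [0,0,-1,0]
    - [0,0,-1,0]
    - [0,0,0,0]

```text
time: 8.2
tcp_pos: [533.1, -232.7, 176.2]
eef_rot: [[0.428, 0.904, -0.001], [0.904, -0.428, 0.0], [-0.0, -0.001, -1.0]]
ft_force: [0.0, -1.0, -2.0]
opening: 22.5
```

```bash
python3 p.py
```

```text
t 8.2 tcp [ 533.1 -232.7  176.2] yaw 64.65 tilt [-0.001   0.0004] open 22.5 F [ 0. -1. -2.] M [-0.    0.04 -0.02] j7 -0.38 j1 0.54
```

Request:
drive_tool:
  motion:
    - [0,0,-3,0]
    - [0,0,-3,0]
    - [0,0,-3,0]
    - [0,0,-3,0]
    - [0,0,0,0]

```text
time: 8.7
tcp_pos: [533.8, -232.9, 189.1]
eef_rot: [[0.428, 0.904, 0.001], [0.904, -0.428, -0.0], [-0.0, 0.001, -1.0]]
ft_force: [0.6, 0.8, -1.7]
opening: 22.7
```

```bash
python3 p.py
```

```text
t 8.7 tcp [ 533.8 -232.9  189.1] yaw 64.65 tilt [ 0.0007 -0.0003] open 22.7 F [ 0.6  0.8 -1.7] M [ 0.04 -0.03 -0.04] j7 -0.37 j1 0.54
```

```bash
python3 p.py 432 -100 51 64.65
```

```text
t 8.7 tcp [ 533.8 -232.9  189.1] yaw 64.65 tilt [ 0.0007 -0.0003] open 22.7 F [ 0.6  0.8 -1.7] M [ 0.04 -0.03 -0.04] j7 -0.37 j1 0.54
turn -0.0  then shift x 76.6 y -148.9 z 138.1
```

Request:
drive_tool:
  motion:
    - [0,0,-10,0]
    - [0,0,-15,0]
    - [0,0,-15,0]
    - [7.6,-15,-10,0]
    - [7.7,-15,0,0]
    - [7.6,-15,0,0]
    - [7.7,-15,0,0]
    - [7.6,-15,0,0]
    - [7.7,-15,0,0]
    - [7.6,-15,0,0]
    - [7.7,-15,0,0]
    - [7.6,-15,0,0]
    - [7.8,-14,0,0]
    - [0,0,20,0]
    - [0,0,20,0]
    - [0,0,20,0]
    - [0,0,0,0]

```text
time: 10.4
tcp_pos: [430.3, -99.1, 177.0]
eef_rot: [[0.428, 0.904, -0.004], [0.904, -0.428, 0.001], [-0.001, -0.004, -1.0]]
ft_force: [-0.4, -0.7, -1.4]
opening: 22.3
```

```bash
python3 p.py 432 -100 51 64.65;  python3 - <<'E'
from h import *
c=capture("top"); save("t3",c["color"],(230,130,450,340),3)
c=capture("side"); save("s3",c["color"],(220,90,400,290),3)
E
```

```text
t 10.4 tcp [430.3 -99.1 177. ] yaw 64.68 tilt [-0.0036  0.0008] open 22.3 F [-0.4 -0.7 -1.4] M [-0.01  0.05 -0.02] j7 -0.62 j1 0.37
turn 0.0  then shift x -0.1 y 2.0 z 126.0
```

View pics/t3.png

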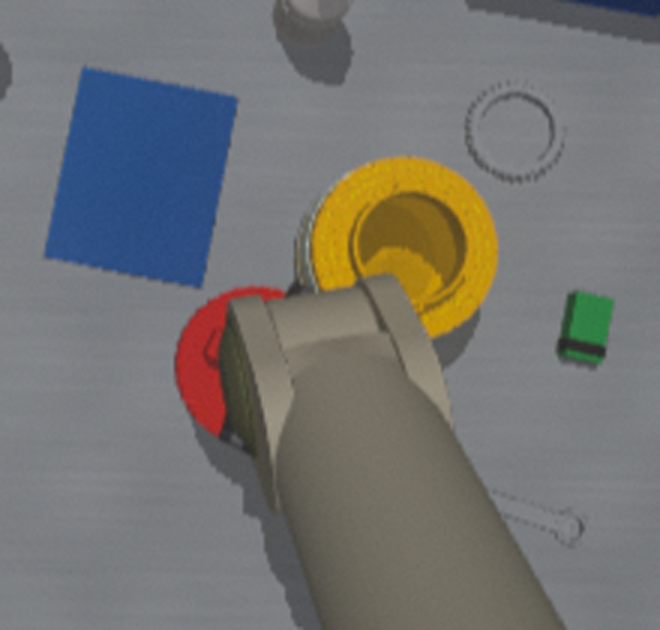

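View pics/s3.png

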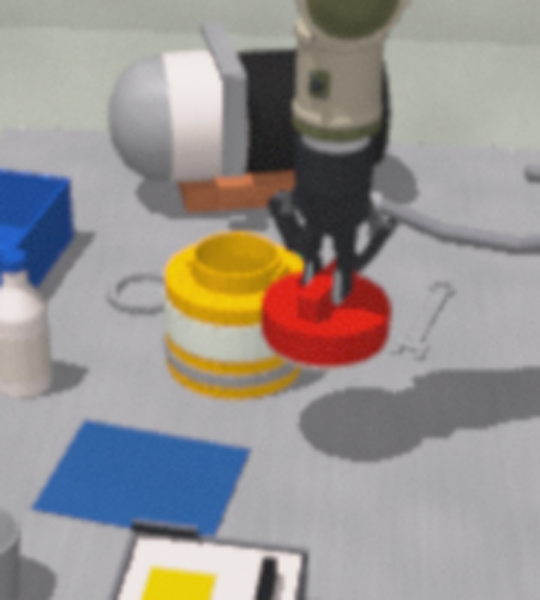

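Request:
drive_tool:
  motion:
    - [0,1,20,0]
    - [0,1,20,0]
    - [0,0,20,0]
    - [0,0,20,0]
    - [0,0,20,0]
    - [0,0,10,0]
    - [0,0,8,0]
    - [0,0,3,0]
    - [0,0,2,0]
    - [0,0,0,0]

```text
time: 11.5
tcp_pos: [433.7, -100.7, 55.9]
eef_rot: [[0.428, 0.904, 0.001], [0.904, -0.428, -0.0], [0.0, 0.001, -1.0]]
ft_force: [-0.2, 0.2, -1.6]
opening: 22.4
```

```bash
python3 p.py 432 -100 51 64.65
```

```text
t 11.5 tcp [ 433.7 -100.7   55.9] yaw 64.65 tilt [ 0.0006 -0.0001] open 22.4 F [-0.2  0.2 -1.6] M [-0.01 -0.03  0.04] j7 -0.78 j1 0.21
turn -0.0  then shift x -0.1 y -1.9 z 4.9
```

Request:
drive_tool:
  motion:
    - [0,0,2,0]
    - [0,0,1,0]
    - [0,0,1,0]
    - [0,0,1,0]
    - [0,0,0,0]

```text
time: 12.0
tcp_pos: [433.5, -100.7, 50.6]
eef_rot: [[0.428, 0.904, 0.0], [0.904, -0.428, -0.0], [-0.0, 0.0, -1.0]]
ft_force: [-0.4, -0.4, 1.9]
opening: 22.5
```

```bash
python3 p.py 432 -100 51 64.65
```

```text
t 12.0 tcp [ 433.5 -100.7   50.6] yaw 64.65 tilt [ 0.0001 -0.0002] open 22.5 F [-0.4 -0.4  1.9] M [-0.03  0.1   0.03] j7 -0.79 j1 0.2
turn -0.0  then shift x 0.0 y -1.7 z -0.4
```

Request:
drive_tool:
  motion:
    - [0,0,0,0]
    - [0,0,0,0]
    - [0,0,0,0]
    - [0,0,0,0]
    - [0,0,-5,0]
    - [0,0,-15,0]
    - [0,0,-20,0]
    - [0,0,-30,0]
    - [0,0,-30,0]
    - [0,0,-30,0]
    - [0,0,0,0]
  jaw: 70

```text
time: 13.1
tcp_pos: [434.9, -101.0, 184.0]
eef_rot: [[0.429, 0.903, 0.006], [0.903, -0.429, -0.001], [0.001, 0.006, -1.0]]
ft_force: [0.6, -0.1, -0.5]
opening: 59.6
```

```bash
python3 p.py 469.1 233.7 150 85.7
```

```text
t 13.1 tcp [ 434.9 -101.   184. ] yaw 64.61 tilt [ 0.0055 -0.0013] open 59.6 F [ 0.6 -0.1 -0.5] M [ 0.02 -0.05 -0.01] j7 -0.63 j1 0.4
turn -21.1  then shift x 336.3 y 9.0 z 34.0
```

Request:
drive_tool:
  motion:
    - [0,0,0,-7]
    - [0,0,0,-7]
    - [0,0,0,-7.1]
    - [28,0.8,0,0]
    - [28,0.8,0,0]
    - [28,0.8,0,0]
    - [28,0.8,0,0]
    - [28,0.8,0,0]
    - [28,0.8,0,0]
    - [28,0.8,0,0]
    - [28,0.8,0,0]
    - [28,0.8,0,0]
    - [28,0.8,0,0]
    - [28,0.5,10,0]
    - [28,0.5,14,0]
    - [0,0,10,0]
    - [0,0,0,0]

```text
time: 14.8
tcp_pos: [466.1, 233.4, 144.9]
eef_rot: [[0.072, 0.997, -0.003], [0.997, -0.072, -0.002], [-0.002, -0.003, -1.0]]
ft_force: [-0.3, -0.7, 0.1]
opening: 59.7
```

```bash
python3 p.py 469.1 233.7 79 85.7;  python3 - <<'E'
from h import *
import pickle
c=capture("top"); save("t4",c["color"],(150,130,450,340),2.6)
d=capture("side"); save("s4",d["color"],(220,90,400,340),2.4)
pickle.dump((d,c),open("m1.pkl","wb"))
h=cv2.cvtColor(c["color"],cv2.COLOR_RGB2HSV).astype(int)
E
```

```text
t 14.8 tcp [466.1 233.4 144.9] yaw 85.84 tilt [-0.0029 -0.0018] open 59.7 F [-0.3 -0.7  0.1] M [-0.03  0.08  0.  ] j7 -1.05 j1 -0.26
turn 0.1  then shift x 0.5 y 2.9 z 65.9
```

View pics/t4.png

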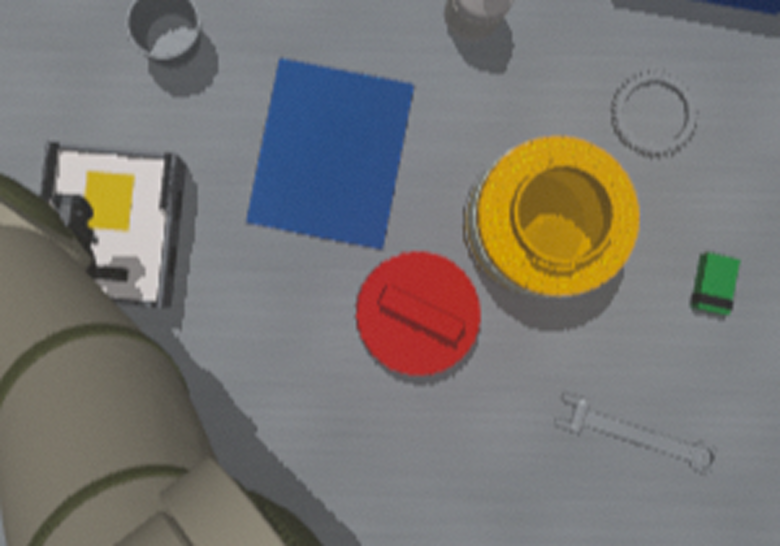

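View pics/s4.png

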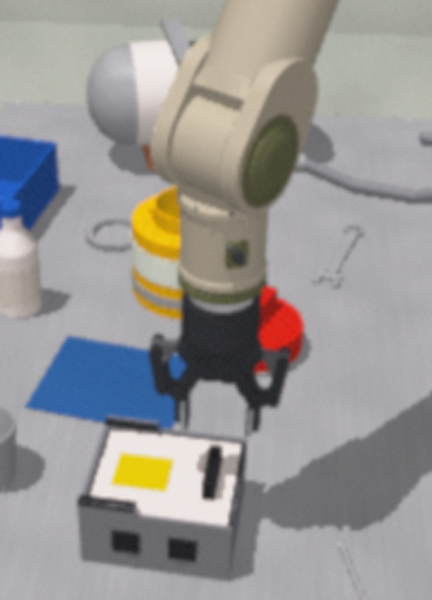

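Request:
drive_tool:
  motion:
    - [0.5,1.5,15,0]
    - [0,1,15,0]
    - [0,0,12,0]
    - [0,0,10,0]
    - [0,0,8,0]
    - [0,0,4,0]
    - [0,0,0,0]

```text
time: 15.6
tcp_pos: [469.7, 234.0, 82.2]
eef_rot: [[0.074, 0.997, -0.001], [0.997, -0.074, -0.0], [-0.0, -0.001, -1.0]]
ft_force: [-0.1, -0.2, 1.4]
opening: 60.0
```

```bash
python3 p.py 469.1 233.7 79 85.7
```

```text
t 15.6 tcp [469.7 234.   82.2] yaw 85.76 tilt [-0.0006 -0.0004] open 60.0 F [-0.1 -0.2  1.4] M [-0.02  0.   -0.02] j7 -1.13 j1 -0.33
turn 0.1  then shift x -0.3 y -0.6 z 3.2
```

Request:
drive_tool:
  motion:
    - [0,0,0,0]
    - [0,0,0,0]
    - [0,0,0,0]
    - [0,0,0,0]
    - [0,0,0,0]
    - [0,0,0,0]
    - [0,0,0,0]
  jaw: 0

```text
time: 16.3
tcp_pos: [470.1, 234.1, 83.2]
eef_rot: [[0.074, 0.997, 0.001], [0.997, -0.074, 0.0], [0.0, 0.001, -1.0]]
ft_force: [-0.6, -0.4, 5.4]
opening: 12.1
```

```bash
python3 p.py 469.1 233.7 79 85.7
```

```text
t 16.3 tcp [470.1 234.1  83.2] yaw 85.73 tilt [0.0008 0.0002] open 12.1 F [-0.6 -0.4  5.4] M [-0.15  0.21 -0.15] j7 -1.13 j1 -0.33
turn 0.0  then shift x -0.5 y -1.0 z 4.2
```

Request:
drive_tool:
  motion:
    - [0,0,-2,0]
    - [0,0,-2,0]
    - [0,0,-2,0]
    - [0,0,-1.5,0]
    - [0,0,0,0]
    - [0,0,0,0]

```text
time: 16.9
tcp_pos: [469.9, 234.0, 90.1]
eef_rot: [[0.074, 0.997, -0.0], [0.997, -0.074, -0.0], [-0.0, -0.0, -1.0]]
ft_force: [0.0, -0.0, -1.7]
opening: 11.7
```

```bash
python3 p.py 469.1 233.7 79 85.7; python3 - <<'E'
from h import *
d=capture("side"); save("s5",d["color"],(230,240,340,340),6)
E
```

```text
t 16.9 tcp [469.9 234.   90.1] yaw 85.74 tilt [-0.     -0.0001] open 11.7 F [ 0.  -0.  -1.7] M [-0.06  0.06  0.01] j7 -1.12 j1 -0.32
turn 0.0  then shift x -0.3 y -0.8 z 11.1
```

View pics/s5.png

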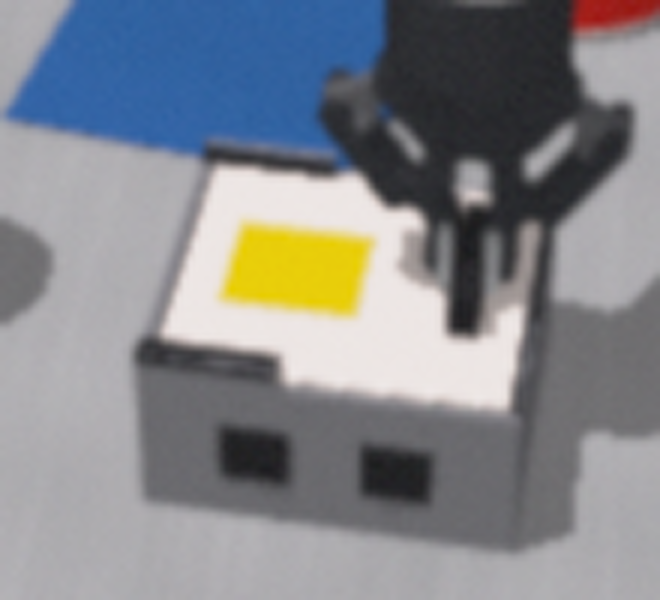

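Request:
drive_tool:
  motion:
    - [0,-5,0,0]
    - [0,-7,0,0]
    - [0,-8,0,0]
    - [0,-8,0,0]
    - [0,-8,0,0]
    - [0,-8,0,0]
    - [0,-8,0,0]
    - [0,-8,0,0]
    - [0,-7,0,0]
    - [0,0,0,0]

```text
time: 17.95
tcp_pos: [402.0, 239.1, 90.1]
eef_rot: [[0.073, 0.997, -0.001], [0.997, -0.073, -0.0], [-0.0, -0.0, -1.0]]
ft_force: [0.8, -0.4, -1.4]
opening: 12.1
```

```bash
python3 p.py 469.1 233.7 79 85.7; python3 - <<'E'
from h import *
d=capture("side"); save("s6",d["color"],(230,240,340,340),6)
E
```

```text
t 17.95 tcp [402.  239.1  90.1] yaw 85.82 tilt [-0.0005 -0.0004] open 12.1 F [ 0.8 -0.4 -1.4] M [0.03 0.01 0.02] j7 -1.23 j1 -0.43
turn 0.1  then shift x -0.3 y 67.3 z 11.1
```

View pics/s6.png

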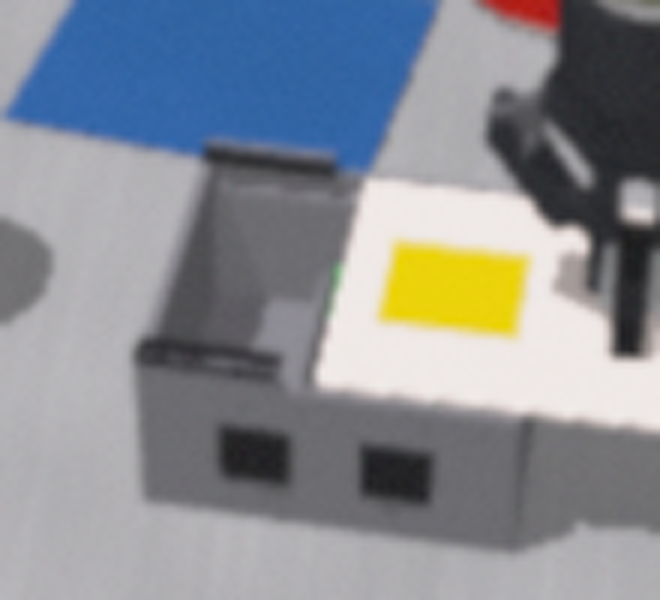

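```bash
python3 p.py 560.8 5.6 60 79.57
```

```text
t 18.0 tcp [402.7 239.1  90.1] yaw 85.8 tilt [-0.     -0.0001] open 12.2 F [-0.  -0.7 -1.8] M [-0.01  0.03  0.  ] j7 -1.23 j1 -0.43
turn 6.2  then shift x -201.1 y 197.8 z 30.1
```

Request:
drive_tool:
  motion:
    - [0,0,-10,0]
    - [0,0,-20,0]
    - [0,0,-20,0]
    - [0,0,-20,0]
    - [0,0,0,3.1]
    - [0,0,0,3.1]
    - [-20,20,0,0]
    - [-20,20,0,0]
    - [-20,20,0,0]
    - [-20,20,0,0]
    - [-20,20,0,0]
    - [-20,20,0,0]
    - [-20,20,0,0]
    - [-20,20,0,0]
    - [-20,19,0,0]
    - [-21,18.8,0,0]
    - [0,0,20,0]
    - [0,0,20,0]
    - [0,0,20,0]
    - [0,0,0,0]

```text
time: 20.0
tcp_pos: [560.1, 4.9, 98.6]
eef_rot: [[0.182, 0.983, -0.003], [0.983, -0.182, -0.0], [-0.001, -0.003, -1.0]]
ft_force: [-0.1, -0.0, -0.6]
opening: 12.3
```

```bash
python3 p.py 560.8 5.6 16 79.57; python3 - <<'E'
from h import *
d=capture("side"); save("s7",d["color"],(220,190,360,340),4)
d=capture("top"); save("t7",d["color"],(150,130,350,280),4)
E
```

```text
t 20.0 tcp [560.1   4.9  98.6] yaw 79.51 tilt [-0.0035 -0.0001] open 12.3 F [-0.1 -0.  -0.6] M [-0.06  0.14 -0.02] j7 -0.72 j1 0.15
turn -0.1  then shift x 0.9 y 0.6 z 82.6
```

View pics/s7.png

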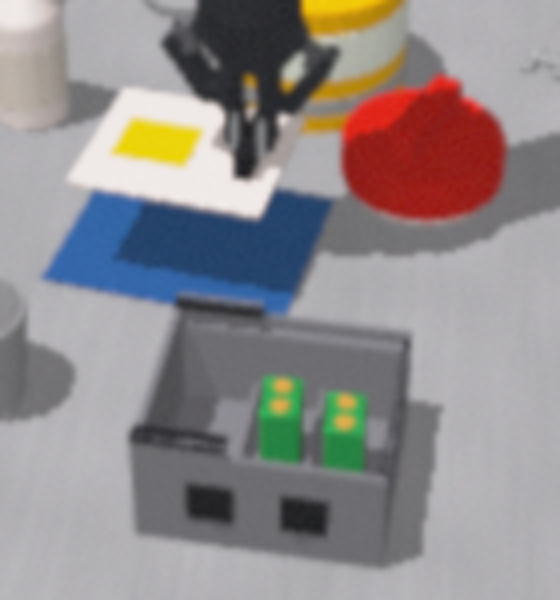

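View pics/t7.png

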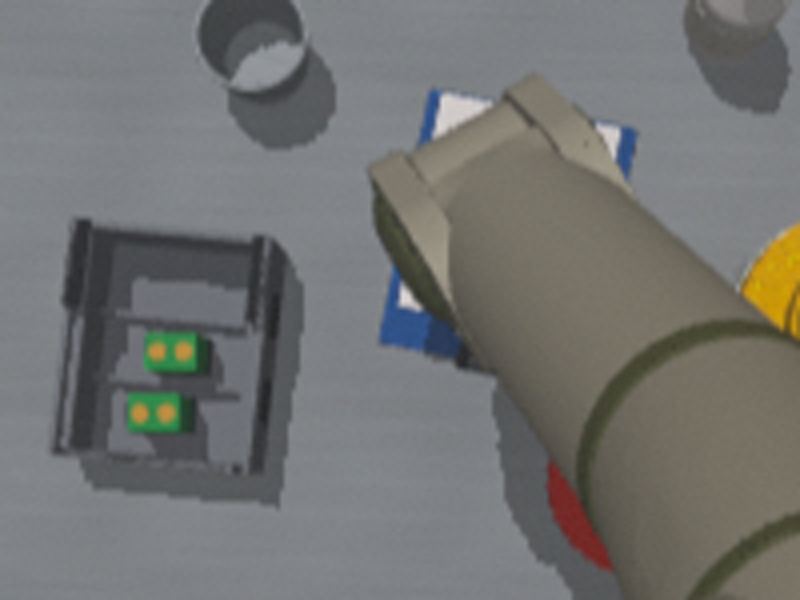

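Request:
drive_tool:
  motion:
    - [0.5,0.5,20,0]
    - [0,0,20,0]
    - [0,0,20,0]
    - [0,0,12,0]
    - [0,0,4,0]
    - [0,0,2,0]
    - [0,0,0,0]
    - [0,0,0,0]

```text
time: 20.9
tcp_pos: [562.2, 5.8, 22.8]
eef_rot: [[0.182, 0.983, 0.001], [0.983, -0.182, 0.0], [0.0, 0.001, -1.0]]
ft_force: [-0.5, 0.3, -1.4]
opening: 12.0
```

```bash
python3 p.py 560.8 5.6 16 79.57
```

```text
t 20.9 tcp [562.2   5.8  22.8] yaw 79.54 tilt [0.0011 0.    ] open 12.0 F [-0.5  0.3 -1.4] M [0.01 0.07 0.02] j7 -0.8 j1 0.07
turn -0.0  then shift x -0.5 y -1.3 z 6.8
```

Request:
drive_tool:
  motion:
    - [0,-0.8,2,0]
    - [0,0,2,0]
    - [0,0,1,0]
    - [0,0,1,0]
    - [0,0,0.5,0]
    - [0,0,0,0]

```text
time: 21.5
tcp_pos: [560.9, 5.9, 16.2]
eef_rot: [[0.181, 0.983, 0.0], [0.983, -0.181, -0.0], [-0.0, 0.0, -1.0]]
ft_force: [-3.6, -0.1, 8.2]
opening: 12.1
```

```bash
python3 p.py 560.8 5.6 16 79.57
```

```text
t 21.5 tcp [560.9   5.9  16.2] yaw 79.55 tilt [ 0.0003 -0.0004] open 12.1 F [-3.6 -0.1  8.2] M [ 0.    0.46 -0.01] j7 -0.8 j1 0.06
turn -0.0  then shift x -0.4 y -0.0 z 0.2
```

Contact made. Release and rise, then measure the packs.

Request:
drive_tool:
  motion:
    - [0,0,0,0]
    - [0,0,0,0]
    - [0,0,0,0]
    - [0,0,0,0]
    - [0,0,-5,0]
    - [0,0,-15,0]
    - [0,0,-25,0]
    - [0,0,-30,0]
    - [0,0,-40,0]
    - [0,0,-40,0]
    - [0,0,-30,0]
    - [0,0,0,0]
  jaw: 65

```text
time: 22.7
tcp_pos: [562.8, 6.3, 204.9]
eef_rot: [[0.182, 0.983, 0.007], [0.983, -0.182, 0.0], [0.001, 0.007, -1.0]]
ft_force: [1.4, 0.0, -1.2]
opening: 55.4
```

```bash
python3 p.py; python3 - <<'E'
from h import *
import pickle
d=capture("side"); c=capture("top"); save("s8",d["color"],(220,190,360,340),4); save("t8",c["color"],(150,180,220,260),8)
pickle.dump((d,c),open("m2.pkl","wb"))
def green(c):
    h=cv2.cvtColor(c["color"],cv2.COLOR_RGB2HSV).astype(int); g=(abs(h[...,0]-65)<15)&(h[...,1]>100)
    o=(abs(h[...,0]-18)<10)&(h[...,1]>120)&(h[...,2]>100)
    return g,o
for nm,q,b in(("t",c,(150,180,215,255)),("s",d,(270,265,330,325))):
    g,o=green(q); m=(g|o).astype(np.uint8); k=np.zeros_like(m); k[b[1]:b[3],b[0]:b[2]]=m[b[1]:b[3],b[0]:b[2]]
    n,l,st,ce=cv2.connectedComponentsWithStats(k)
    for i in range(1,n):
        if st[i,4]>15: print(nm,st[i],ce[i].round(1))
    ko=np.zeros_like(m); ko[b[1]:b[3],b[0]:b[2]]=o[b[1]:b[3],b[0]:b[2]]
    n,l,st,ce=cv2.connectedComponentsWithStats(ko)
    for i in range(1,n):
        if st[i,4]>3: print(nm,"brass",st[i],ce[i].round(2),unproj(ce[i],68,q)[0].round(1))
E
```

```text
t 22.7 tcp [562.8   6.3 204.9] yaw 79.53 tilt [0.0068 0.0001] open 55.4 F [ 1.4  0.  -1.2] M [-0.07 -0.03  0.02] j7 -0.62 j1 0.23
t [186 213  16  10 131] [193.2 217.6]
t [182 228  15  10 126] [188.7 232.5]
t brass [187 216   4   4  14] [188.71 217.5 ] [516.  235.2  68. ]
t brass [194 216   4   4  13] [195.38 217.38] [516.6 217.   68. ]
t brass [183 231   4   4  14] [184.5  232.71] [474.5 245.2  68. ]
t brass [190 231   4   4  11] [191.18 232.82] [474.5 227.1  68. ]
s [285 284  11  22 185] [289.8 295. ]
s [301 288  11  20 164] [305.7 298. ]
s brass [289 285   4   3  10] [290.2 286. ] [516.8 216.6  68. ]
s brass [305 289   3   3   9] [306. 290.] [474.9 227.   68. ]
s brass [288 290   4   3   9] [289.67 290.89] [516.5 234.4  68. ]
s brass [304 294   4   3  10] [305.8 295. ] [474.2 244.8  68. ]
```

View pics/s8.png

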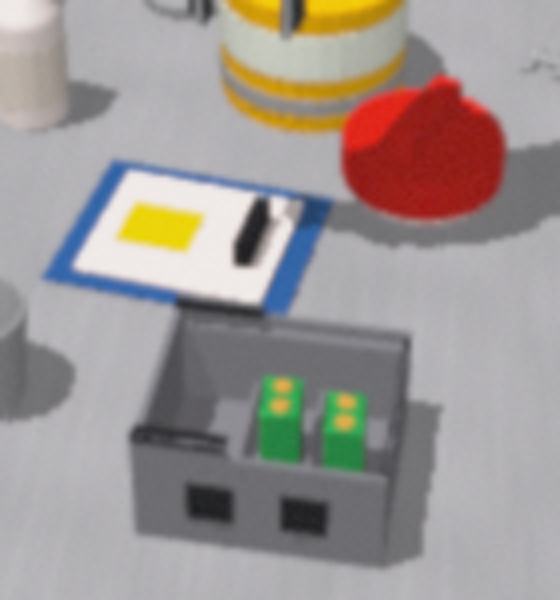

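View pics/t8.png

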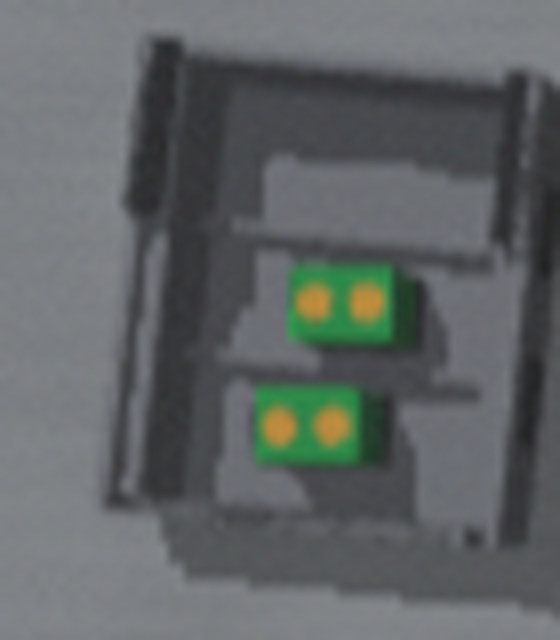

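```bash
python3 p.py 516.5 225.8 120 0
```

```text
t 22.8 tcp [561.    5.7 201.2] yaw 79.52 tilt [ 0.0014 -0.0004] open 55.4 F [-0.3  0.2 -0.7] M [-0.01  0.01 -0.01] j7 -0.62 j1 0.23
turn 79.5  then shift x -44.5 y -220.1 z 81.2
```

Request:
drive_tool:
  motion:
    - [0,0,0,8]
    - [0,0,0,8]
    - [0,0,0,8]
    - [0,0,0,8]
    - [0,0,0,8]
    - [0,0,0,8]
    - [0,0,0,8]
    - [0,0,0,8]
    - [0,0,0,8]
    - [0,0,0,7.5]
    - [-5.5,-27.5,0,0]
    - [-5.5,-27.5,0,0]
    - [-5.5,-27.5,0,0]
    - [-5.5,-27.5,0,0]
    - [-5.5,-27.5,0,0]
    - [-5.5,-27.5,0,0]
    - [-5.5,-27.5,10,0]
    - [-5.5,-27.5,20,0]
    - [0,0,20,0]
    - [0,0,0,0]

```text
time: 24.8
tcp_pos: [514.3, 225.9, 147.1]
eef_rot: [[1.0, 0.003, -0.006], [0.003, -1.0, -0.003], [-0.006, 0.003, -1.0]]
ft_force: [-0.6, -0.7, -0.6]
opening: 55.8
```

```bash
python3 p.py 516.5 225.8 40 0
```

```text
t 24.8 tcp [514.3 225.9 147.1] yaw 0.18 tilt [-0.0058 -0.0033] open 55.8 F [-0.6 -0.7 -0.6] M [-0.05 -0.02 -0.03] j7 -2.16 j1 -0.46
turn 0.2  then shift x 2.2 y 0.1 z 107.1
```

Request:
drive_tool:
  motion:
    - [0.5,0,15,0]
    - [0,0,15,0]
    - [0,0,7,0]
    - [0,0,0,0]
    - [0,0,0,0]

```text
time: 25.3
tcp_pos: [517.4, 225.6, 113.9]
eef_rot: [[1.0, 0.0, -0.0], [0.0, -1.0, -0.0], [-0.0, 0.0, -1.0]]
ft_force: [0.0, -0.1, 0.5]
opening: 55.6
```

```bash
python3 p.py 516.5 225.8 40 0; python3 - <<'E'
from h import *
d=capture("side"); save("s9",d["color"],(240,210,340,330),6)
E
```

```text
t 25.3 tcp [517.4 225.6 113.9] yaw 0.02 tilt [-0.     -0.0003] open 55.6 F [ 0.  -0.1  0.5] M [ 0.02 -0.05 -0.06] j7 -2.17 j1 -0.46
turn 0.0  then shift x -0.9 y -0.2 z 73.9
```

View pics/s9.png

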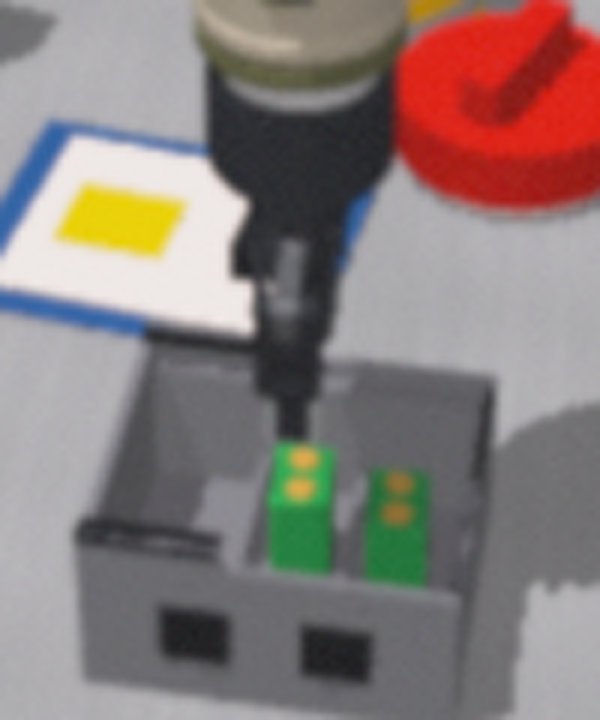

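Request:
drive_tool:
  motion:
    - [-0.9,0,15,0]
    - [0,0,15,0]
    - [0,0,15,0]
    - [0,0,15,0]
    - [0,0,10,0]
    - [0,0,6,0]
    - [0,0,0,0]

```text
time: 26.05
tcp_pos: [516.2, 225.9, 37.3]
eef_rot: [[1.0, 0.001, -0.001], [0.001, -1.0, -0.0], [-0.001, 0.0, -1.0]]
ft_force: [0.2, -0.3, -0.1]
opening: 55.7
```

Request:
drive_tool:
  motion:
    - [0,0,0,0]
    - [0,0,0,0]
    - [0,0,0,0]
    - [0,0,0,0]
    - [0,0,0,0]
    - [0,0,0,0]
  jaw: 0
  squeeze: 60

```text
time: 26.65
tcp_pos: [516.8, 226.1, 38.3]
eef_rot: [[1.0, 0.001, 0.001], [0.001, -1.0, 0.001], [0.001, -0.001, -1.0]]
ft_force: [-0.5, 0.5, 6.3]
opening: 35.2
```

Request:
drive_tool:
  motion:
    - [0,0,-5,0]
    - [0,0,-15,0]
    - [0,0,-25,0]
    - [0,0,-30,0]
    - [0,0,-35,0]
    - [0,0,-40,0]
    - [0,0,-40,0]
    - [0,0,0,0]

```text
time: 27.45
tcp_pos: [518.4, 227.0, 232.9]
eef_rot: [[1.0, 0.001, 0.007], [0.001, -1.0, 0.004], [0.007, -0.004, -1.0]]
ft_force: [0.2, 0.2, -0.6]
opening: 35.1
```

```bash
python3 p.py 534 -233 200 0; python3 - <<'E'
from h import *
d=capture("side"); save("s10",d["color"],(240,180,340,330),5)
E
```

```text
t 27.45 tcp [518.4 227.  232.9] yaw 0.03 tilt [0.0074 0.0039] open 35.1 F [ 0.2  0.2 -0.6] M [ 0.03 -0.01  0.01] j7 -2.14 j1 -0.44
turn 0.0  then shift x 15.6 y 460.0 z 32.9
```

View pics/s10.png

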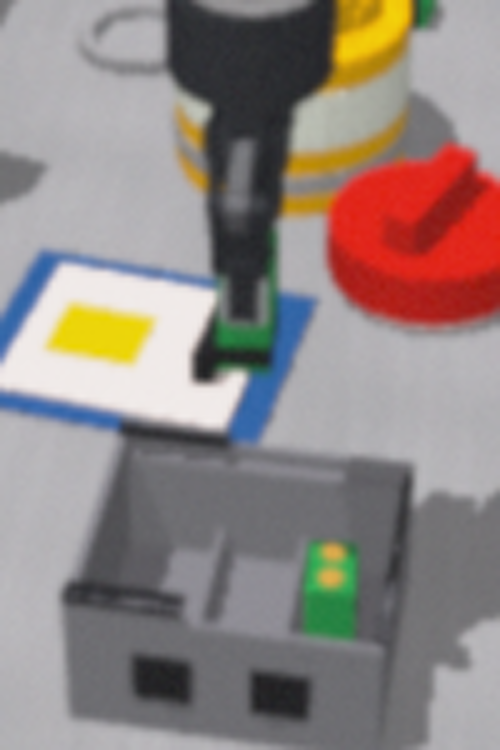

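Request:
drive_tool:
  motion:
    - [0,15,0,0]
    - [0,31,0,0]
    - [0,31,0,0]
    - [0,31,0,0]
    - [0,31,0,0]
    - [0,31,0,0]
    - [0,31,0,0]
    - [0,31,0,0]
    - [0,31,0,0]
    - [1,31,0,0]
    - [1,31,0,0]
    - [1,31,0,0]
    - [1,31,0,0]
    - [0,31,0,0]
    - [0,31,0,0]
    - [0,11,0,0]
    - [0,0,0,0]
    - [0,0,0,0]

```text
time: 29.3
tcp_pos: [520.0, -233.1, 226.5]
eef_rot: [[1.0, 0.001, -0.002], [0.001, -1.0, 0.001], [-0.002, -0.001, -1.0]]
ft_force: [0.7, 0.0, -1.4]
opening: 35.2
```

```bash
python3 p.py 522 -233 155 0; python3 - <<'E'
from h import *
d=capture("side"); save("s11",d["color"],(250,80,350,230),5)
E
```

```text
t 29.3 tcp [ 520.  -233.1  226.5] yaw 0.06 tilt [-0.002   0.0013] open 35.2 F [ 0.7  0.  -1.4] M [ 0.02  0.01 -0.03] j7 -1.27 j1 0.35
turn 0.1  then shift x 2.0 y -0.1 z 71.5
```

View pics/s11.png

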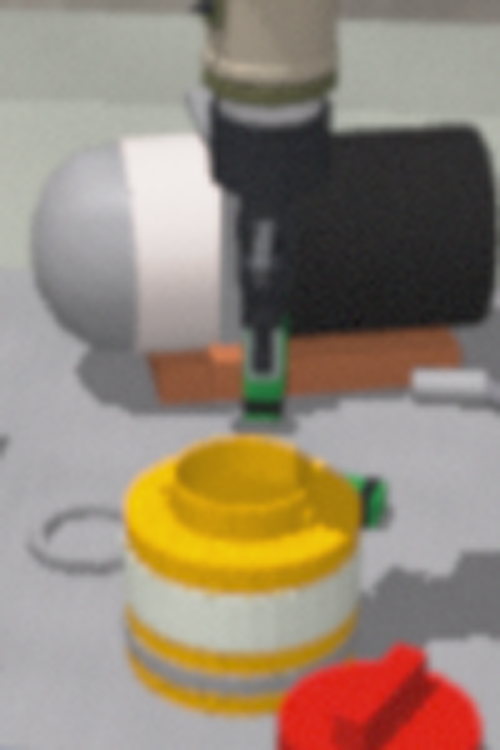

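Request:
drive_tool:
  motion:
    - [2,0,20,0]
    - [0,0,20,0]
    - [0,0,18,0]
    - [0,0,12,0]
    - [0,0,0,0]
    - [0,0,0,0]

```text
time: 29.95
tcp_pos: [523.0, -233.4, 157.8]
eef_rot: [[1.0, 0.002, -0.0], [0.002, -1.0, 0.0], [-0.0, -0.0, -1.0]]
ft_force: [-0.2, -0.5, -1.9]
opening: 35.2
```

Request:
drive_tool:
  motion:
    - [0,0,0,0]
    - [0,0,0,0]
    - [0,0,0,0]
    - [0,0,0,0]
    - [0,0,-20,0]
    - [0,0,-30,0]
    - [0,0,-20,0]
    - [0,0,0,0]
  jaw: 65

```text
time: 30.75
tcp_pos: [524.1, -234.6, 230.4]
eef_rot: [[1.0, 0.001, 0.005], [0.001, -1.0, -0.002], [0.005, 0.002, -1.0]]
ft_force: [0.3, 0.5, 0.0]
opening: 55.7
```

```bash
python3 p.py 474.5 236.1 110 0; python3 - <<'E'
from h import *
d=capture("top"); save("t11",d["color"],(310,150,450,260),5)
E
```

```text
t 30.75 tcp [ 524.1 -234.6  230.4] yaw 0.03 tilt [ 0.0046 -0.0017] open 55.7 F [0.3 0.5 0. ] M [-0.01  0.05  0.01] j7 -1.27 j1 0.35
turn 0.0  then shift x -49.6 y -470.7 z 120.4
```

View pics/t11.png

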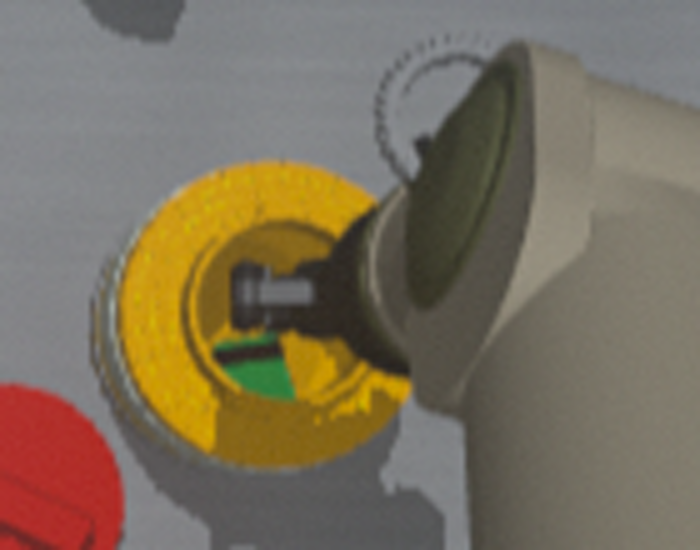

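Pack is in the keg, lying on the near side. Now the second box pack.

Request:
drive_tool:
  motion:
    - [0,-16,0,0]
    - [-3,-31,0,0]
    - [-4,-31,0,0]
    - [-4,-31,0,0]
    - [-4,-31,0,0]
    - [-4,-31,0,0]
    - [-4,-31,0,0]
    - [-4,-31,0,0]
    - [-4,-31,0,0]
    - [-4,-31,0,0]
    - [-4,-31,0,0]
    - [-4,-31,0,0]
    - [-4,-31,0,0]
    - [-3,-31,10,0]
    - [0,-31,20,0]
    - [0,-20,30,0]
    - [0,0,30,0]
    - [0,0,20,0]
    - [0,0,0,0]
    - [0,0,0,0]

```text
time: 32.8
tcp_pos: [471.3, 236.2, 117.1]
eef_rot: [[1.0, 0.002, -0.002], [0.002, -1.0, -0.001], [-0.002, 0.001, -1.0]]
ft_force: [0.6, 0.2, 0.7]
opening: 55.1
```

```bash
python3 p.py 474.5 236.1 38 0; python3 - <<'E'
from h import *
d=capture("side"); save("s12",d["color"],(240,210,340,330),5)
def brass(c,b):
    h=cv2.cvtColor(c["color"],cv2.COLOR_RGB2HSV).astype(int); o=((abs(h[...,0]-18)<10)&(h[...,1]>120)&(h[...,2]>100)).astype(np.uint8)
    k=np.zeros_like(o); k[b[1]:b[3],b[0]:b[2]]=o[b[1]:b[3],b[0]:b[2]]
    n,l,st,ce=cv2.connectedComponentsWithStats(k)
    for i in range(1,n):
        if st[i,4]>3: print(ce[i].round(1),unproj(ce[i],68,c)[0].round(1))
brass(d,(270,265,330,325))
E
```

```text
t 32.8 tcp [471.3 236.2 117.1] yaw 0.09 tilt [-0.002  -0.0009] open 55.1 F [0.6 0.2 0.7] M [ 0.01 -0.01  0.02] j7 -2.24 j1 -0.51
turn 0.1  then shift x 3.2 y 0.1 z 79.1
[306. 290.] [474.9 227.   68. ]
[305.8 295. ] [474.2 244.8  68. ]
```

View pics/s12.png

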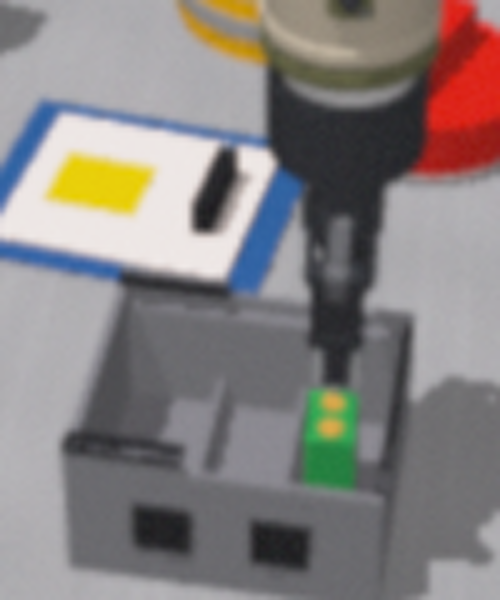

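Request:
drive_tool:
  motion:
    - [1.5,0,15,0]
    - [1,0,15,0]
    - [0,0,15,0]
    - [0,0,15,0]
    - [0,0,12,0]
    - [0,0,6,0]
    - [0,0,0,0]

```text
time: 33.55
tcp_pos: [474.8, 235.9, 39.4]
eef_rot: [[1.0, 0.001, -0.0], [0.001, -1.0, -0.0], [-0.0, 0.0, -1.0]]
ft_force: [0.0, 0.0, -1.1]
opening: 55.8
```

Request:
drive_tool:
  motion:
    - [0,0,0,0]
    - [0,0,0,0]
    - [0,0,0,0]
    - [0,0,0,0]
    - [0,0,0,0]
    - [0,0,0,0]
  jaw: 0
  squeeze: 60

```text
time: 34.15
tcp_pos: [475.1, 236.1, 40.3]
eef_rot: [[1.0, 0.001, 0.001], [0.001, -1.0, 0.001], [0.001, -0.001, -1.0]]
ft_force: [-1.1, -0.5, 6.2]
opening: 34.8
```

Request:
drive_tool:
  motion:
    - [0,0,-5,0]
    - [0,0,-15,0]
    - [0,0,-25,0]
    - [0,0,-30,0]
    - [0,0,-35,0]
    - [0,0,-40,0]
    - [0,0,-40,0]
    - [0,0,0,0]

```text
time: 34.95
tcp_pos: [476.8, 237.0, 234.8]
eef_rot: [[1.0, 0.0, 0.007], [0.0, -1.0, 0.004], [0.007, -0.004, -1.0]]
ft_force: [1.6, 1.0, -1.7]
opening: 34.9
```

```bash
python3 p.py 546 -233 155 0; python3 - <<'E'
from h import *
d=capture("side"); save("s13",d["color"],(240,180,340,330),5)
E
```

```text
t 34.95 tcp [476.8 237.  234.8] yaw 0.02 tilt [0.0073 0.0043] open 34.9 F [ 1.6  1.  -1.7] M [-0.   -0.05 -0.  ] j7 -2.21 j1 -0.48
turn 0.0  then shift x 69.2 y 470.0 z 79.8
```

View pics/s13.png

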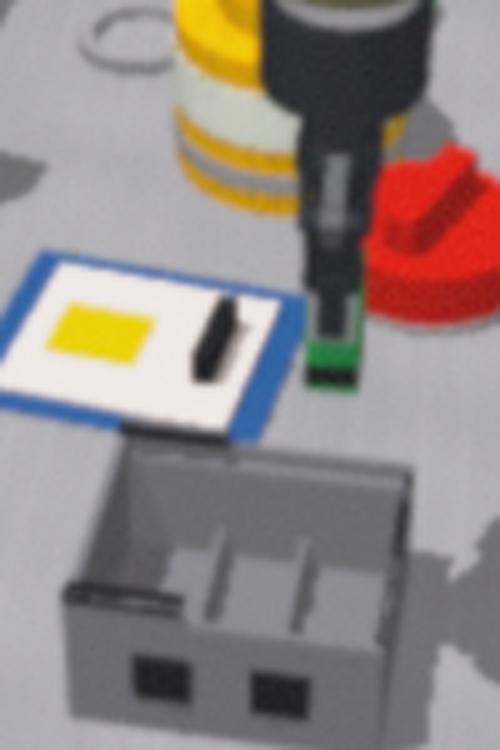

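Request:
drive_tool:
  motion:
    - [0,15,0,0]
    - [5,31,0,0]
    - [5,31,0,0]
    - [5,31,0,0]
    - [5,31,0,0]
    - [5,31,0,0]
    - [5,31,0,0]
    - [5,31,0,0]
    - [5,31,0,0]
    - [5,31,0,0]
    - [5,31,0,0]
    - [5,31,0,0]
    - [5,31,0,0]
    - [5,31,0,0]
    - [5,31,0,0]
    - [2,21,0,0]
    - [0,0,0,0]
    - [0,0,0,0]

```text
time: 36.8
tcp_pos: [545.6, -234.5, 227.8]
eef_rot: [[1.0, -0.001, -0.003], [-0.001, -1.0, 0.001], [-0.003, -0.001, -1.0]]
ft_force: [-0.1, 0.8, -1.0]
opening: 35.0
```

```bash
python3 p.py 546 -233 155 0; python3 - <<'E'
from h import *
d=capture("side"); save("s14",d["color"],(250,80,350,230),4)
E
```

```text
t 36.8 tcp [ 545.6 -234.5  227.8] yaw -0.03 tilt [-0.0033  0.001 ] open 35.0 F [-0.1  0.8 -1. ] M [ 0.    0.05 -0.02] j7 -1.29 j1 0.34
turn -0.0  then shift x 0.4 y -1.5 z 72.8
```

View pics/s14.png

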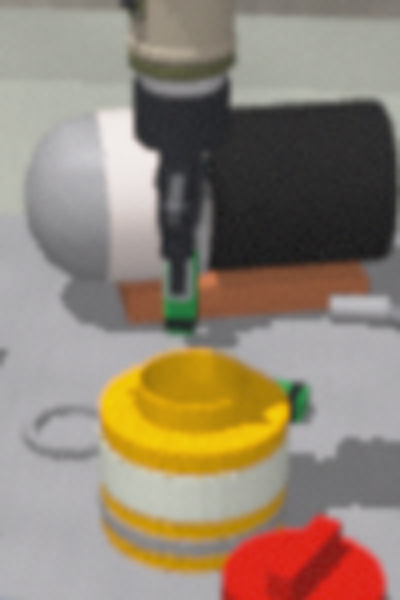

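Request:
drive_tool:
  motion:
    - [0,-1,20,0]
    - [0,0,20,0]
    - [0,0,18,0]
    - [0,0,13,0]
    - [0,0,0,0]
    - [0,0,0,0]

```text
time: 37.45
tcp_pos: [547.3, -232.5, 158.6]
eef_rot: [[1.0, 0.002, -0.0], [0.002, -1.0, 0.0], [-0.0, -0.0, -1.0]]
ft_force: [0.1, -0.3, -0.8]
opening: 35.4
```

Request:
drive_tool:
  motion:
    - [0,0,0,0]
    - [0,0,0,0]
    - [0,0,0,0]
    - [0,0,0,0]
    - [0,0,-20,0]
    - [0,0,-30,0]
    - [0,0,-20,0]
    - [0,0,0,0]
  jaw: 70

```text
time: 38.25
tcp_pos: [548.6, -233.6, 231.5]
eef_rot: [[1.0, 0.001, 0.005], [0.001, -1.0, -0.002], [0.005, 0.002, -1.0]]
ft_force: [1.2, -0.0, 0.8]
opening: 59.7
```

Request:
drive_tool:
  motion:
    - [-10,-20,0,0]
    - [-20,-30,0,0]
    - [-20,-30,0,0]
    - [-20,-30,0,0]
    - [0,0,0,0]

```text
time: 38.75
tcp_pos: [474.2, -119.5, 228.0]
eef_rot: [[1.0, 0.005, -0.003], [0.005, -1.0, 0.001], [-0.003, -0.001, -1.0]]
ft_force: [1.1, 0.3, 0.9]
opening: 60.1
```

```bash
python3 p.py; python3 - <<'E'
from h import *
d=capture("top"); save("t15",d["color"],(310,150,450,260),5)
c=d
h=cv2.cvtColor(c["color"],cv2.COLOR_RGB2HSV).astype(int); g=((abs(h[...,0]-65)<15)&(h[...,1]>100)).astype(np.uint8)
n,l,st,ce=cv2.connectedComponentsWithStats(g)
for i in range(1,n):
    if st[i,4]>10: print(st[i],ce[i].round(1),unproj(ce[i],26,c)[0].round(1))
E
```

```text
t 38.75 tcp [ 474.2 -119.5  228. ] yaw 0.29 tilt [-0.0029  0.0015] open 60.1 F [1.1 0.3 0.9] M [-0.03 -0.05  0.04] j7 -1.47 j1 0.18
[418 228  16  17 220] [425.7 235.9] [ 477.7 -423.1   26. ]
[418 246  13   5  31] [424.  248.3] [ 443.1 -417.6   26. ]
```

View pics/t15.png

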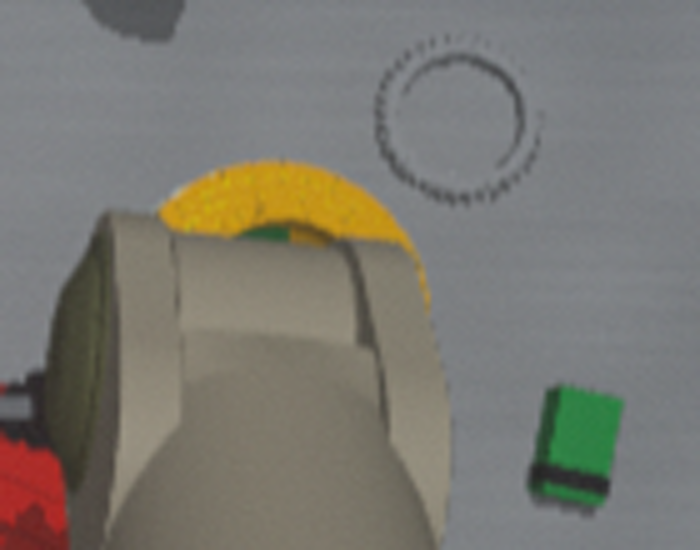

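```bash
python3 p.py 470 -424 120 -9.3
```

```text
t 38.8 tcp [ 475.9 -121.4  228.3] yaw 0.22 tilt [-0.001   0.0004] open 59.9 F [-0.7  0.  -0.1] M [-0.01  0.05  0.  ] j7 -1.47 j1 0.18
turn 9.5  then shift x 43.0 y 299.6 z 108.3
```

Request:
drive_tool:
  motion:
    - [0,0,0,4.7]
    - [0,0,0,4.8]
    - [3,20,0,0]
    - [4,30,0,0]
    - [4,30,0,0]
    - [5,30,0,0]
    - [5,30,0,0]
    - [5,30,0,0]
    - [4,30,0,0]
    - [4,30,0,0]
    - [4,30,0,0]
    - [4,30,10,0]
    - [1,9.6,20,0]
    - [0,0,30,0]
    - [0,0,30,0]
    - [0,0,15,0]
    - [0,0,0,0]
    - [0,0,0,0]

```text
time: 40.6
tcp_pos: [470.6, -426.3, 123.9]
eef_rot: [[0.986, -0.164, 0.0], [-0.164, -0.986, -0.0], [0.0, 0.0, -1.0]]
ft_force: [0.3, -1.0, 0.0]
opening: 59.6
```

```bash
python3 p.py 470 -424 5 -9.3; python3 - <<'E'
from h import *
d=capture("top"); save("t16",d["color"],(310,150,450,260),5)
d=capture("side"); save("s16",d["color"],(240,90,390,240),4)
E
```

```text
t 40.6 tcp [ 470.6 -426.3  123.9] yaw -9.46 tilt [ 0.0001 -0.0004] open 59.6 F [ 0.3 -1.   0. ] M [ 0.01 -0.01  0.04] j7 -1.08 j1 0.64
turn -0.2  then shift x -1.0 y -2.2 z 118.9
```

View pics/t16.png

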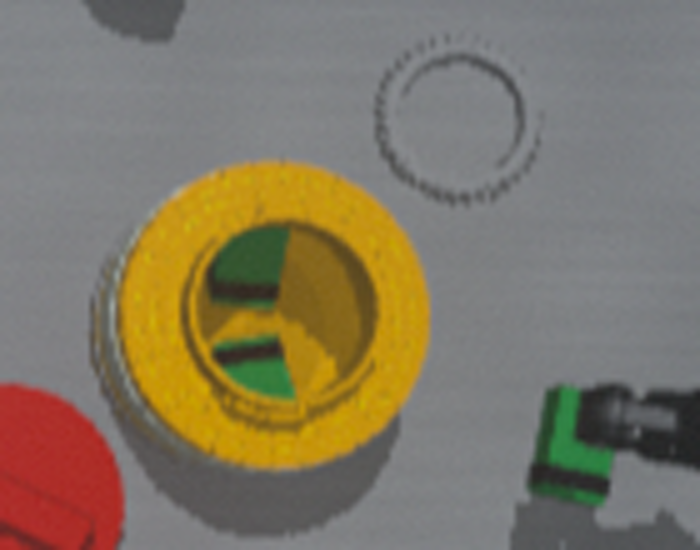

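View pics/s16.png

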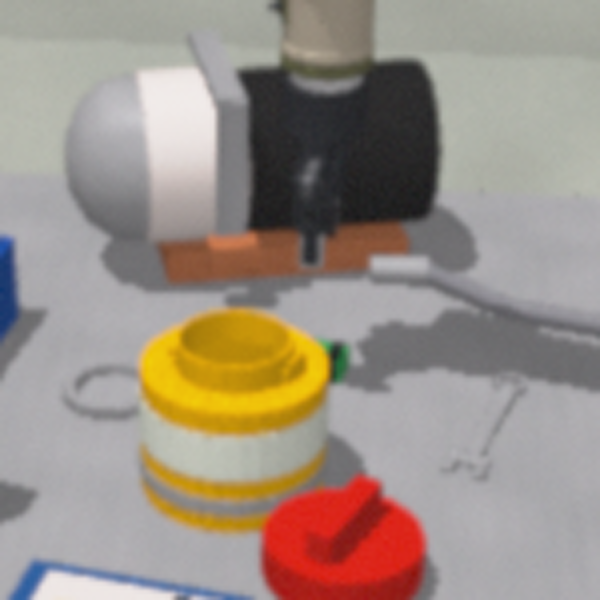

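Request:
drive_tool:
  motion:
    - [-1,-1.5,20,0]
    - [0,0,25,0]
    - [0,0,25,0]
    - [0,0,20,0]
    - [0,0,15,0]
    - [0,0,8,0]
    - [0,0,3,0]
    - [0,0,0,0]

```text
time: 41.5
tcp_pos: [469.9, -424.2, 8.0]
eef_rot: [[0.986, -0.164, 0.0], [-0.164, -0.986, -0.0], [0.0, 0.0, -1.0]]
ft_force: [-0.6, -0.1, 0.4]
opening: 60.1
```

```bash
python3 p.py 470 -424 5 -9.3; python3 - <<'E'
from h import *
d=capture("top"); save("t17",d["color"],(380,200,470,280),6)
E
```

```text
t 41.5 tcp [ 469.9 -424.2    8. ] yaw -9.45 tilt [ 0.0004 -0.0004] open 60.1 F [-0.6 -0.1  0.4] M [-0.02  0.03 -0.04] j7 -1.08 j1 0.64
turn -0.1  then shift x 0.1 y -0.2 z 3.0
```

View pics/t17.png

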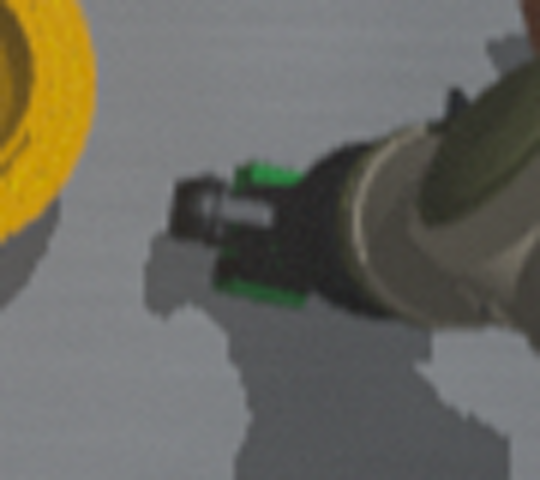

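Request:
drive_tool:
  motion:
    - [0,0,2,0]
    - [0,0,0,0]
    - [0,0,0,0]
    - [0,0,0,0]
    - [0,0,0,0]
    - [0,0,0,0]
    - [0,0,0,0]
  jaw: 0
  squeeze: 80

```text
time: 42.25
tcp_pos: [469.9, -424.4, 6.4]
eef_rot: [[0.986, -0.164, 0.001], [-0.164, -0.986, -0.001], [0.001, 0.001, -1.0]]
ft_force: [-1.5, 0.6, 5.3]
opening: 34.2
```

Request:
drive_tool:
  motion:
    - [0,0,-5,0]
    - [0,0,-20,0]
    - [0,0,-30,0]
    - [0,0,-40,0]
    - [0,0,-40,0]
    - [0,0,-40,0]
    - [0,0,-40,0]
    - [0,0,-10,0]
    - [0,0,0,0]

```text
time: 43.15
tcp_pos: [470.1, -424.5, 232.6]
eef_rot: [[0.986, -0.164, 0.003], [-0.164, -0.986, -0.002], [0.003, 0.002, -1.0]]
ft_force: [-0.9, -0.8, -1.4]
opening: 34.7
```

```bash
python3 p.py 534 -240 170 -9.3; python3 - <<'E'
from h import *
d=capture("top"); save("t18",d["color"],(310,150,450,260),5)
d=capture("side"); save("s18",d["color"],(240,40,390,240),4)
E
```

```text
t 43.15 tcp [ 470.1 -424.5  232.6] yaw -9.45 tilt [ 0.0028 -0.0022] open 34.7 F [-0.9 -0.8 -1.4] M [-0.02  0.02 -0.  ] j7 -1.08 j1 0.63
turn -0.2  then shift x 33.2 y -192.4 z 62.6
```

View pics/s18.png

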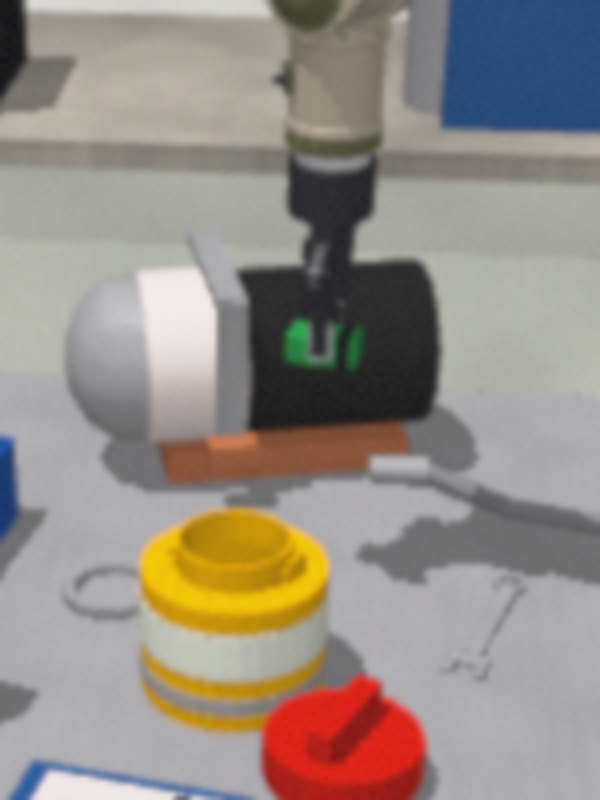

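View pics/t18.png

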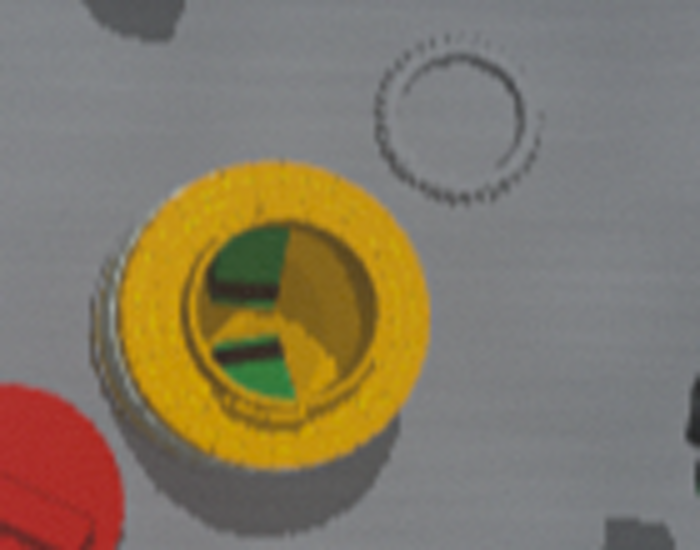

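Request:
drive_tool:
  motion:
    - [4,-16,0,0]
    - [5,-28,0,0]
    - [5,-28,0,0]
    - [5,-28,0,0]
    - [5,-28,0,0]
    - [5,-28,0,0]
    - [4,-28,0,0]
    - [0,-8,15,0]
    - [0,0,25,0]
    - [0,0,20,0]
    - [0,0,10,0]
    - [0,0,5,0]
    - [0,0,0,0]
    - [0,0,0,0]

```text
time: 44.65
tcp_pos: [534.0, -240.1, 156.0]
eef_rot: [[0.986, -0.164, 0.0], [-0.164, -0.986, -0.0], [0.001, 0.0, -1.0]]
ft_force: [-0.2, -0.2, -1.4]
opening: 34.2
```

```bash
python3 p.py 534 -240 154 -9.3; python3 - <<'E'
from h import *
d=capture("top"); save("t19",d["color"],(310,150,450,260),5)
d=capture("side"); save("s19",d["color"],(240,80,390,240),4)
E
```

```text
t 44.65 tcp [ 534.  -240.1  156. ] yaw -9.46 tilt [ 0.0005 -0.0002] open 34.2 F [-0.2 -0.2 -1.4] M [-0.01 -0.02 -0.02] j7 -1.41 j1 0.32
turn -0.2  then shift x -0.0 y -0.1 z 2.0
```

View pics/s19.png

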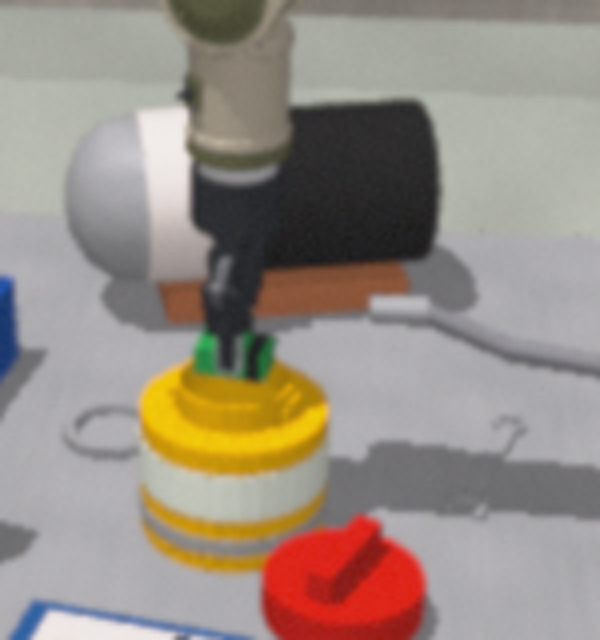

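View pics/t19.png

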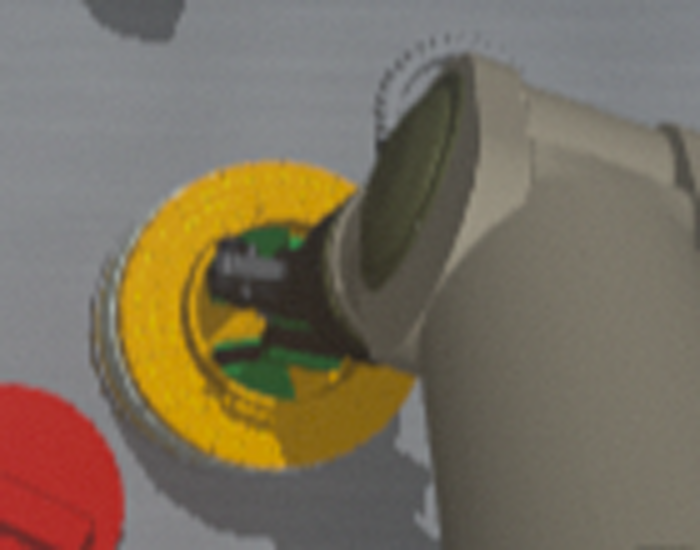

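Request:
drive_tool:
  motion:
    - [0,0,0,0]
    - [0,0,0,0]
    - [0,0,0,0]
    - [0,0,0,0]
    - [0,0,-20,0]
    - [0,0,-30,0]
    - [0,0,-20,0]
    - [0,20,0,0]
    - [0,30,0,0]
    - [0,30,0,0]
    - [0,30,0,0]
    - [0,30,0,0]
    - [0,0,0,0]
  jaw: 70

```text
time: 46.05
tcp_pos: [508.8, -383.0, 225.5]
eef_rot: [[0.985, -0.17, -0.001], [-0.17, -0.985, -0.002], [-0.0, 0.003, -1.0]]
ft_force: [-1.5, -0.7, 0.0]
opening: 59.7
```

```bash
python3 p.py 433.5 -100.7 150 64.65; python3 - <<'E'
from h import *
d=capture("top"); save("t20",d["color"],(310,150,450,260),5)
d=capture("side"); save("s20",d["color"],(240,80,390,240),4)
E
```

```text
t 46.05 tcp [ 508.8 -383.   225.5] yaw -9.78 tilt [-0.0006 -0.0025] open 59.7 F [-1.5 -0.7  0. ] M [ 0.02 -0.04 -0.  ] j7 -1.17 j1 0.54
turn -74.4  then shift x 222.9 y -188.9 z 75.5
```

View pics/t20.png

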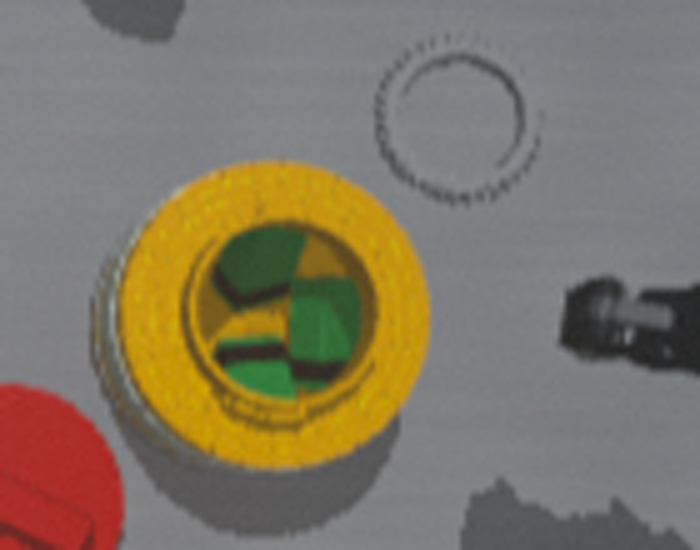

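Request:
drive_tool:
  motion:
    - [0,0,0,-7.5]
    - [0,0,0,-7.5]
    - [0,0,0,-7.5]
    - [0,0,0,-7.5]
    - [0,0,0,-7.5]
    - [0,0,0,-7.5]
    - [0,0,0,-7.5]
    - [0,0,0,-7.5]
    - [0,0,0,-7.5]
    - [0,0,0,-7]
    - [0,0,0,0]

```text
time: 47.25
tcp_pos: [511.1, -376.8, 225.6]
eef_rot: [[0.419, 0.908, 0.0], [0.908, -0.419, 0.001], [0.001, -0.0, -1.0]]
ft_force: [-0.2, 0.3, 0.1]
opening: 59.6
```

```bash
python3 p.py 433.5 -100.7 150 64.65; python3 - <<'E'
from h import *
d=capture("top"); save("t21",d["color"],(0,0,560,420),1.4)
e=capture("side"); save("s21",e["color"],(0,0,560,420),1.4)
# cap pose from red masks
def red(c): 
    h=cv2.cvtColor(c["color"],cv2.COLOR_RGB2HSV).astype(int); return ((h[...,0]<8)|(h[...,0]>172))&(h[...,1]>120)&(h[...,2]>50)
def roi(m,b):
    o=np.zeros_like(m); o[b[1]:b[3],b[0]:b[2]]=m[b[1]:b[3],b[0]:b[2]]; return o
P=proj([433,-100,40],d)[0]; Q=proj([433,-100,40],e)[0]; print(P,Q)
b=lambda p:[int(p[0]-40),int(p[1]-40),int(p[0]+40),int(p[1]+40)]
V=[(e,roi(red(e),b(Q))),(d,roi(red(d),b(P)))]
for v in(V,V[:1],V[1:]): print(fit([cyl(66,8,45),box(-45,45,-12,12,45,75)],v,[433,-100,1.13]))
E
```

```text
t 47.25 tcp [ 511.1 -376.8  225.6] yaw 65.24 tilt [0.0001 0.0008] open 59.6 F [-0.2  0.3  0.1] M [-0.02 -0.03 -0.02] j7 -0.1 j1 0.78
turn 0.6  then shift x 216.2 y -188.3 z 75.6
[310.7634219  250.10350147] [325.58924006 224.45569039]
(array([ 433.65636014, -100.06705617,    1.15736225]), np.float64(0.1142987385392189))
(array([ 433.90100606, -103.17118841,    1.18409523]), np.float64(0.055817265063524246))
(array([433.69368592, -98.76055355,   1.19792411]), np.float64(0.04077313840389252))
```

View pics/t21.png

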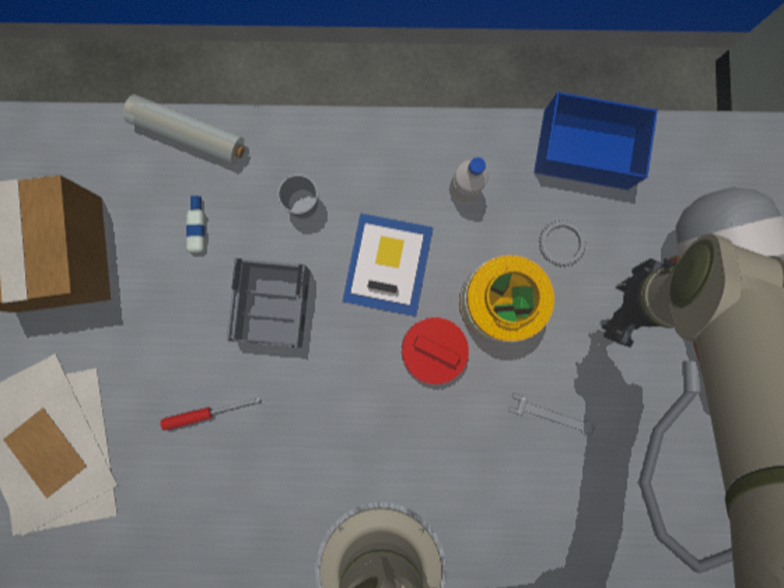

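View pics/s21.png

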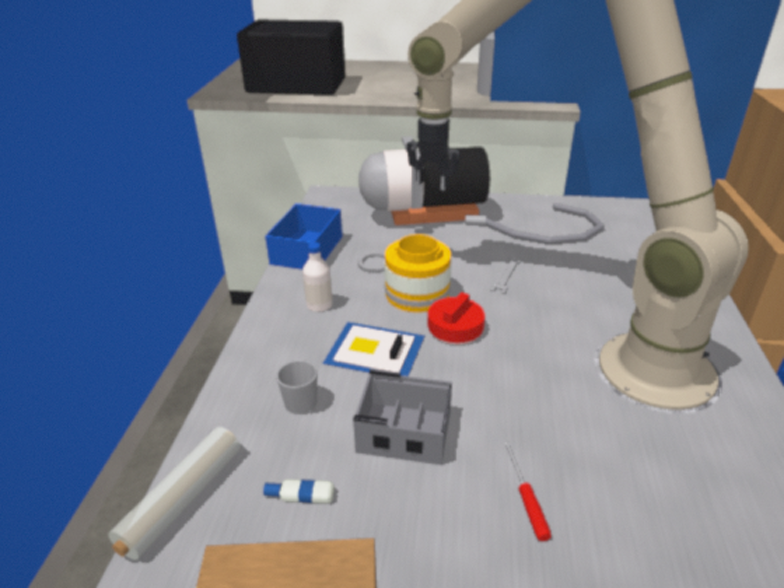

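Request:
drive_tool:
  motion:
    - [0,0,0,0.6]
    - [14,-12,0,0]
    - [22,-19,0,0]
    - [22,-19,0,0]
    - [22,-19,0,0]
    - [22,-19,0,0]
    - [22,-19,0,0]
    - [22,-19,0,0]
    - [22,-19,0,0]
    - [22,-19,0,0]
    - [18,-16,0,0]
    - [8,-8.3,20,0]
    - [0,0,25,0]
    - [0,0,25,0]
    - [0,0,20,0]
    - [0,0,10,0]
    - [0,0,0,0]
    - [0,0,0,0]
  jaw: 75

```text
time: 49.15
tcp_pos: [434.3, -102.0, 126.0]
eef_rot: [[0.432, 0.902, 0.0], [0.902, -0.432, -0.0], [-0.0, 0.0, -1.0]]
ft_force: [0.7, 0.7, 0.0]
opening: 63.8
```

```bash
python3 p.py 433.5 -100.7 51 64.65
```

```text
t 49.15 tcp [ 434.3 -102.   126. ] yaw 64.42 tilt [ 0.0003 -0.0002] open 63.8 F [0.7 0.7 0. ] M [-0.04 -0.02 -0.04] j7 -0.71 j1 0.32
turn -0.2  then shift x 0.8 y -1.2 z 75.0
```

Request:
drive_tool:
  motion:
    - [0.8,-1.2,15,-0.2]
    - [0,0,20,0]
    - [0,0,18,0]
    - [0,0,12,0]
    - [0,0,6,0]
    - [0,0,4,0]
    - [0,0,0,0]

```text
time: 49.85
tcp_pos: [433.5, -100.9, 50.9]
eef_rot: [[0.428, 0.904, 0.001], [0.904, -0.428, -0.0], [0.0, 0.001, -1.0]]
ft_force: [0.2, 0.8, 0.8]
opening: 64.2
```

Request:
drive_tool:
  motion:
    - [0,0,0,0]
    - [0,0,0,0]
    - [0,0,0,0]
    - [0,0,0,0]
    - [0,0,0,0]
    - [0,0,0,0]
    - [0,0,0,0]
  jaw: 0
  squeeze: 100

```text
time: 50.55
tcp_pos: [433.5, -100.9, 50.6]
eef_rot: [[0.428, 0.904, 0.0], [0.904, -0.428, -0.0], [0.0, 0.0, -1.0]]
ft_force: [0.8, -0.7, 2.7]
opening: 22.3
```

```bash
python3 p.py 433.5 -100.7 51 64.65
```

```text
t 50.55 tcp [ 433.5 -100.9   50.6] yaw 64.64 tilt [ 0.0003 -0.0001] open 22.3 F [ 0.8 -0.7  2.7] M [-0.19 -0.12 -0.01] j7 -0.81 j1 0.2
turn -0.0  then shift x 0.2 y -0.1 z -0.4
```

Request:
drive_tool:
  motion:
    - [0,0,-5,0]
    - [0,0,-15,0]
    - [0,0,-25,0]
    - [0,0,-30,0]
    - [0,0,-40,0]
    - [0,0,-40,0]
    - [0,0,-40,0]
    - [0,0,0,0]
    - [0,0,0,0]

```text
time: 51.45
tcp_pos: [433.0, -101.0, 246.1]
eef_rot: [[0.429, 0.903, 0.001], [0.903, -0.429, -0.001], [-0.0, 0.002, -1.0]]
ft_force: [0.4, 0.2, -2.4]
opening: 22.0
```

```bash
python3 p.py 534 -233 225 64.65
```

```text
t 51.45 tcp [ 433.  -101.   246.1] yaw 64.62 tilt [ 0.0013 -0.0008] open 22.0 F [ 0.4  0.2 -2.4] M [-0.02 -0.04 -0.05] j7 -0.55 j1 0.47
turn -0.0  then shift x -76.0 y 147.8 z 21.1
```

Request:
drive_tool:
  motion:
    - [-5,10,0,0]
    - [-10,20,0,0]
    - [-10,20,0,0]
    - [-10,20,0,0]
    - [-10,20,0,0]
    - [-10,20,0,0]
    - [-10,20,0,0]
    - [-7,12,0,0]
    - [-4,5.8,0,0]
    - [0,0,20,0]
    - [0,0,10,0]
    - [0,0,0,0]
    - [0,0,0,0]

```text
time: 52.75
tcp_pos: [534.1, -232.3, 215.6]
eef_rot: [[0.427, 0.904, -0.001], [0.904, -0.427, 0.0], [-0.0, -0.001, -1.0]]
ft_force: [-0.1, 0.8, -0.9]
opening: 22.0
```

```bash
python3 p.py 534 -233 173.5 64.65; python3 - <<'E'
from h import *
d=capture("top"); save("t22",d["color"],(310,150,450,260),5)
e=capture("side"); save("s22",e["color"],(240,80,390,240),4)
E
```

```text
t 52.75 tcp [ 534.1 -232.3  215.6] yaw 64.69 tilt [-0.0008  0.0003] open 22.0 F [-0.1  0.8 -0.9] M [-0.   -0.05  0.02] j7 -0.38 j1 0.59
turn 0.0  then shift x -0.7 y 0.2 z 42.1
```

View pics/s22.png

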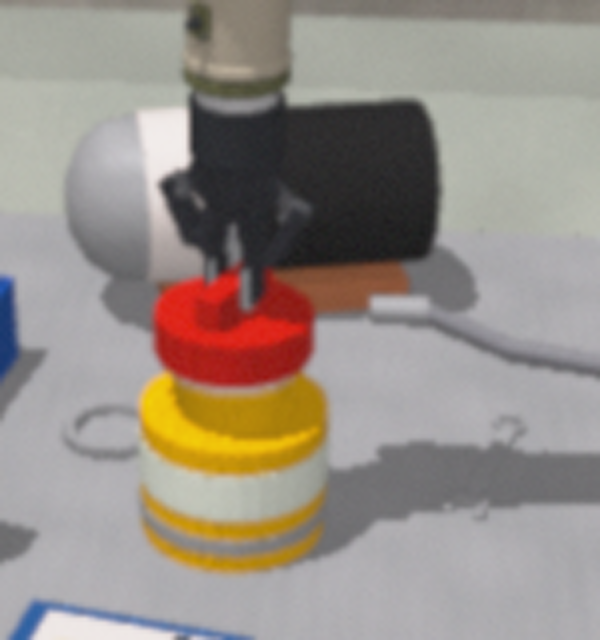

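View pics/t22.png

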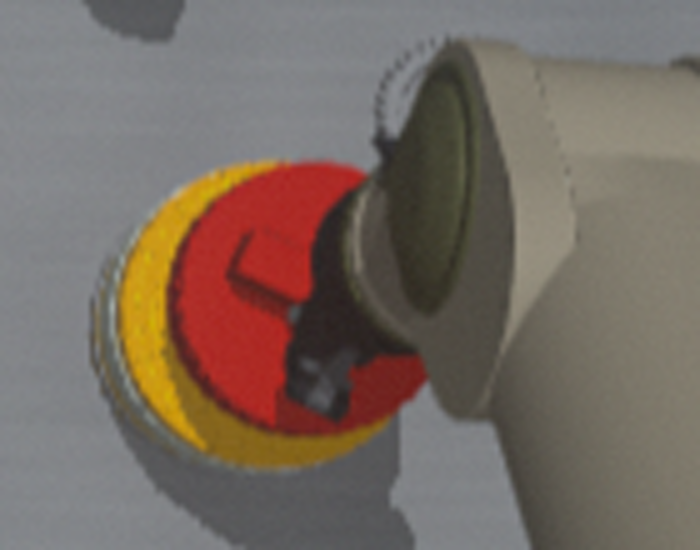

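Well centred. Lower slowly onto the neck.

Request:
drive_tool:
  motion:
    - [-0.6,0,8,0]
    - [0,0,8,0]
    - [0,0,6,0]
    - [0,0,5,0]
    - [0,0,4,0]
    - [0,0,3,0]
    - [0,0,0,0]

```text
time: 53.55
tcp_pos: [533.9, -233.2, 181.1]
eef_rot: [[0.428, 0.904, -0.001], [0.904, -0.428, 0.0], [-0.0, -0.001, -1.0]]
ft_force: [0.1, -0.4, -1.9]
opening: 22.4
```

```bash
python3 p.py 534 -233 173.5 64.65
```

```text
t 53.55 tcp [ 533.9 -233.2  181.1] yaw 64.66 tilt [-0.0006  0.0002] open 22.4 F [ 0.1 -0.4 -1.9] M [ 0.04 -0.03  0.  ] j7 -0.4 j1 0.57
turn 0.0  then shift x 0.3 y 0.0 z 7.6
```

Request:
drive_tool:
  motion:
    - [0,0,3,0]
    - [0,0,2,0]
    - [0,0,2,0]
    - [0,0,1,0]
    - [0,0,0,0]

```text
time: 54.05
tcp_pos: [534.1, -233.3, 173.8]
eef_rot: [[0.428, 0.904, 0.0], [0.904, -0.428, -0.0], [-0.0, 0.0, -1.0]]
ft_force: [-1.4, 0.7, 2.9]
opening: 22.0
```

```bash
python3 p.py 534 -233 173.5 64.65
```

```text
t 54.05 tcp [ 534.1 -233.3  173.8] yaw 64.65 tilt [ 0.0001 -0.0002] open 22.0 F [-1.4  0.7  2.9] M [ 0.05  0.3  -0.  ] j7 -0.41 j1 0.57
turn 0.0  then shift x 0.3 y -0.2 z 0.3
```

Request:
drive_tool:
  motion:
    - [0,0,2,0]
    - [0,0,2,0]
    - [0,0,2,0]
    - [0,0,0.9,0]
    - [0,0,0,0]

```text
time: 54.55
tcp_pos: [534.1, -233.4, 167.4]
eef_rot: [[0.428, 0.904, 0.0], [0.904, -0.428, -0.001], [-0.0, 0.001, -1.0]]
ft_force: [-3.0, 0.2, 10.5]
opening: 22.1
```

```bash
python3 p.py
```

```text
t 54.55 tcp [ 534.1 -233.4  167.4] yaw 64.63 tilt [ 0.0004 -0.0005] open 22.1 F [-3.   0.2 10.5] M [ 0.21  0.73 -0.13] j7 -0.42 j1 0.56
```

Request:
drive_tool:
  motion:
    - [0,0,0,4]
    - [0,0,0,4]
    - [0,0,0,4]
    - [0,0,0,4]
    - [0,0,0,4]
    - [0,0,0,4]
    - [0,0,0,4]
    - [0,0,0,4]
    - [0,0,0,4]
    - [0,0,0,4]
    - [0,0,0,0]

```text
time: 55.65
tcp_pos: [534.9, -233.3, 167.4]
eef_rot: [[0.91, 0.416, 0.002], [0.416, -0.91, -0.001], [0.001, 0.001, -1.0]]
ft_force: [-0.4, 0.4, 8.4]
opening: 22.4
```

```bash
python3 p.py
```

```text
t 55.65 tcp [ 534.9 -233.3  167.4] yaw 24.56 tilt [ 0.0017 -0.0007] open 22.4 F [-0.4  0.4  8.4] M [0.18 0.27 0.02] j7 -0.96 j1 0.42
```

Request:
drive_tool:
  motion:
    - [0,0,0,4]
    - [0,0,0,4]
    - [0,0,0,4]
    - [0,0,0,4]
    - [0,0,0,4]
    - [0,0,0,4]
    - [0,0,0,4]
    - [0,0,0,0]

```text
time: 56.45
tcp_pos: [534.9, -233.6, 167.4]
eef_rot: [[0.998, -0.06, 0.002], [-0.06, -0.998, -0.001], [0.002, 0.001, -1.0]]
ft_force: [-0.7, -0.8, 8.6]
opening: 22.2
```

```bash
python3 p.py
```

```text
t 56.45 tcp [ 534.9 -233.6  167.4] yaw -3.45 tilt [ 0.0019 -0.0011] open 22.2 F [-0.7 -0.8  8.6] M [0.02 0.26 0.01] j7 -1.33 j1 0.33
```

Request:
drive_tool:
  motion:
    - [0,0,0,3]
    - [0,0,0,3]
    - [0,0,0,0]
    - [0,0,0,0]

```text
time: 56.85
tcp_pos: [535.0, -233.6, 167.4]
eef_rot: [[0.987, -0.162, 0.002], [-0.162, -0.987, -0.001], [0.002, 0.001, -1.0]]
ft_force: [0.0, 0.3, 8.4]
opening: 22.0
```

```bash
python3 p.py
```

```text
t 56.85 tcp [ 535.  -233.6  167.4] yaw -9.33 tilt [ 0.0021 -0.001 ] open 22.0 F [0.  0.3 8.4] M [0.02 0.21 0.06] j7 -1.41 j1 0.31
```

Request:
drive_tool:
  motion:
    - [0,0,0,3]
    - [0,0,0,3]
    - [0,0,0,0]
    - [0,0,0,0]

```text
time: 57.25
tcp_pos: [534.8, -233.6, 167.4]
eef_rot: [[0.964, -0.264, 0.002], [-0.264, -0.964, -0.001], [0.002, 0.0, -1.0]]
ft_force: [-0.8, -0.1, 8.4]
opening: 21.9
```

```bash
python3 p.py
```

```text
t 57.25 tcp [ 534.8 -233.6  167.4] yaw -15.33 tilt [ 0.0018 -0.0009] open 21.9 F [-0.8 -0.1  8.4] M [-0.    0.32  0.14] j7 -1.49 j1 0.28
```

Request:
drive_tool:
  motion:
    - [0,0,0,3]
    - [0,0,0,3]
    - [0,0,0,0]
    - [0,0,0,0]

```text
time: 57.65
tcp_pos: [534.6, -233.6, 167.4]
eef_rot: [[0.932, -0.362, 0.001], [-0.362, -0.932, -0.001], [0.002, 0.001, -1.0]]
ft_force: [-1.8, -0.7, 8.4]
opening: 22.0
```

```bash
python3 p.py
```

```text
t 57.65 tcp [ 534.6 -233.6  167.4] yaw -21.23 tilt [ 0.0013 -0.0012] open 22.0 F [-1.8 -0.7  8.4] M [-0.06  0.38  0.77] j7 -1.57 j1 0.26
```

Request:
drive_tool:
  motion:
    - [0,0,0,3]
    - [0,0,0,3]
    - [0,0,0,0]
    - [0,0,0,0]

```text
time: 58.05
tcp_pos: [535.2, -233.9, 168.0]
eef_rot: [[0.891, -0.453, 0.002], [-0.453, -0.891, -0.003], [0.003, 0.001, -1.0]]
ft_force: [-2.0, -2.3, 14.0]
opening: 22.2
```

```bash
python3 p.py
```

```text
t 58.05 tcp [ 535.2 -233.9  168. ] yaw -26.94 tilt [ 0.0022 -0.0028] open 22.2 F [-2.  -2.3 14. ] M [-0.4   0.5   2.64] j7 -1.64 j1 0.24
```

Request:
drive_tool:
  motion:
    - [0,0,0,-1.5]
    - [0,0,-2,0]
    - [0,0,-2,0]
    - [0,0,-2,0]
    - [0,0,0,0]
    - [0,0,0,0]

```text
time: 58.65
tcp_pos: [534.5, -233.6, 173.0]
eef_rot: [[0.899, -0.437, 0.001], [-0.437, -0.899, -0.0], [0.001, -0.0, -1.0]]
ft_force: [2.6, -0.8, 3.9]
opening: 22.1
```

```bash
python3 p.py
```

```text
t 58.65 tcp [ 534.5 -233.6  173. ] yaw -25.94 tilt [ 0.0013 -0.0003] open 22.1 F [ 2.6 -0.8  3.9] M [-0.44 -0.51  0.  ] j7 -1.63 j1 0.25
```

Request:
drive_tool:
  motion:
    - [0,0,-1.5,0]
    - [0,0,-1,0]
    - [0,0,0,0]
    - [0,0,0,0]

```text
time: 59.05
tcp_pos: [533.5, -232.9, 174.8]
eef_rot: [[0.9, -0.436, -0.001], [-0.436, -0.9, 0.001], [-0.002, 0.0, -1.0]]
ft_force: [-0.3, -0.9, 0.7]
opening: 22.3
```

```bash
python3 p.py
```

```text
t 59.05 tcp [ 533.5 -232.9  174.8] yaw -25.85 tilt [-0.0014  0.0007] open 22.3 F [-0.3 -0.9  0.7] M [-0.08 -0.13 -0.02] j7 -1.63 j1 0.25
```

Request:
drive_tool:
  motion:
    - [0,0,-1,0]
    - [0,0,-1,0]
    - [0,0,-1,0]
    - [0,0,0,0]
    - [0,0,0,0]

```text
time: 59.55
tcp_pos: [532.7, -232.5, 176.8]
eef_rot: [[0.9, -0.436, -0.003], [-0.436, -0.9, 0.001], [-0.004, 0.0, -1.0]]
ft_force: [0.7, 0.7, -22.8]
opening: 22.4
```

```bash
python3 p.py
```

```text
t 59.55 tcp [ 532.7 -232.5  176.8] yaw -25.83 tilt [-0.0034  0.0014] open 22.4 F [  0.7   0.7 -22.8] M [ 0.39 -0.37 -0.04] j7 -1.63 j1 0.24
```

Request:
drive_tool:
  motion:
    - [0,0,1.5,0]
    - [0,0,1.5,0]
    - [0,0,0.5,0]
    - [0,0,0,0]
    - [0,0,0,0]

```text
time: 60.05
tcp_pos: [534.6, -233.7, 175.3]
eef_rot: [[0.9, -0.436, 0.002], [-0.436, -0.9, -0.001], [0.002, -0.0, -1.0]]
ft_force: [-0.5, 0.3, -1.6]
opening: 22.4
```

```bash
python3 p.py
```

```text
t 60.05 tcp [ 534.6 -233.7  175.3] yaw -25.86 tilt [ 0.0015 -0.0007] open 22.4 F [-0.5  0.3 -1.6] M [0.01 0.01 0.01] j7 -1.63 j1 0.25
```

Request:
drive_tool:
  motion:
    - [0,0,0,0]
    - [0,0,0,0]
    - [0,0,0,0]
    - [0,0,0,0]
    - [0,0,0,0]
    - [0,0,-10,0]
    - [0,0,-20,0]
    - [0,0,-30,0]
    - [0,0,-20,0]
    - [0,20,0,0]
    - [0,30,0,0]
    - [0,30,0,0]
    - [0,30,0,0]
    - [0,30,0,0]
    - [0,30,0,0]
    - [0,0,0,0]
    - [0,0,0,0]
  jaw: 70

```text
time: 61.75
tcp_pos: [459.6, -386.8, 255.2]
eef_rot: [[0.899, -0.438, 0.0], [-0.438, -0.899, -0.0], [0.0, -0.0, -1.0]]
ft_force: [-0.6, -0.2, -0.1]
opening: 60.0
```

```bash
python3 p.py; python3 - <<'E'
from h import *
d=capture("top"); save("t23",d["color"],(150,130,450,280),2.6)
e=capture("side"); save("s23",e["color"],(180,130,380,380),2.4)
def red(c): 
    h=cv2.cvtColor(c["color"],cv2.COLOR_RGB2HSV).astype(int); return ((h[...,0]<8)|(h[...,0]>172))&(h[...,1]>120)&(h[...,2]>50)
def roi(m,b):
    o=np.zeros_like(m); o[b[1]:b[3],b[0]:b[2]]=m[b[1]:b[3],b[0]:b[2]]; return o
V=[(e,roi(red(e),(268,150,332,200))),(d,roi(red(d),(330,175,405,250)))]
for v in(V,V[:1],V[1:]): print("cap",fit([cyl(66,131,168),box(-45,45,-12,12,168,198)],v,[534,-233,-.45]))
# lid on mat: white+yellow plate top in top view
h=cv2.cvtColor(d["color"],cv2.COLOR_RGB2HSV).astype(int)
for nm,c,b in(("t",d,(240,150,315,230)),("s",e,(228,222,310,275))):
    h=cv2.cvtColor(c["color"],cv2.COLOR_RGB2HSV).astype(int)
    m=roi((abs(h[...,0]-108)>10)|(h[...,1]<100),b)
    bl=roi((abs(h[...,0]-108)<10)&(h[...,1]>110),b)
    pts=cv2.findNonZero(bl.astype(np.uint8)); hull=cv2.convexHull(pts); mm=np.zeros(m.shape,np.uint8); cv2.fillConvexPoly(mm,hull,1)
    k=(mm>0)&m&~bl; k=cv2.morphologyEx(k.astype(np.uint8),cv2.MORPH_OPEN,np.ones((3,3)))>0
    print(nm,k.sum(),"lid",fit([box(-74,74,-62,62,3,8),box(-57,-43,-30,30,8,33)],[(c,k)],[610,-3.5,-.18]))
E
```

```text
t 61.75 tcp [ 459.6 -386.8  255.2] yaw -25.95 tilt [ 0.0004 -0.0001] open 60.0 F [-0.6 -0.2 -0.1] M [ 0.   -0.02  0.  ] j7 -1.34 j1 0.51
cap (array([ 534.76046201, -233.55871636,   -0.54068727]), np.float64(0.13571655750274658))
cap (array([ 5.34102033e+02, -2.36680042e+02, -4.27913402e-01]), np.float64(0.05854271352291107))
cap (array([ 5.33895785e+02, -2.30849264e+02, -3.30943233e-01]), np.float64(0.06179743632674217))
t 2286 lid (array([ 6.10450275e+02, -2.52619527e+00, -1.89266251e-01]), np.float64(0.030675852671265602))
s 1433 lid (array([ 6.10076838e+02, -3.60112895e+00, -1.87201308e-01]), np.float64(0.0873604342341423))
```

View pics/t23.png

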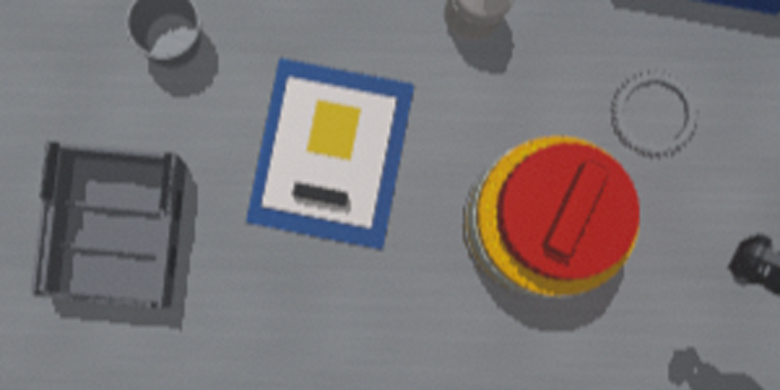

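View pics/s23.png

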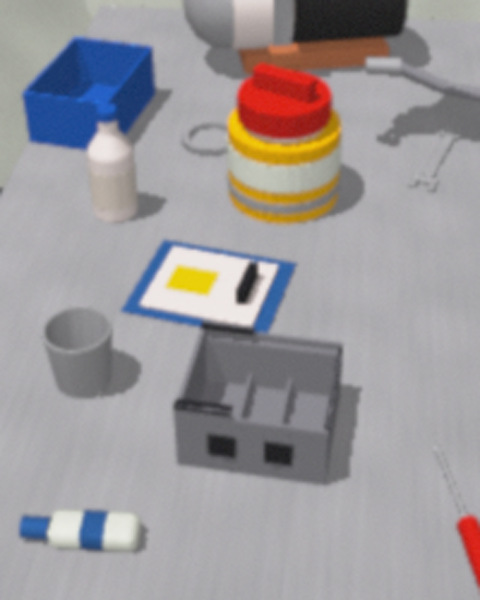

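```bash
python3 -c "
from bench import *
print(job_done())"
```

```text
the job is handed in; nothing more can be done
None
```

I finished the whole job and handed it in at about 62 s, without seeing a verdict.

- **Cap off:** I pressed the cap down and turned it 72° anticlockwise, then lifted it off. I stood it on the table about 165 mm from the keg.
- **Lid:** I raised it level over the lip, slid it out and laid it on the mat, handle up. The last fit put it about 1 mm off centre and less than 1° off square.
- **Packs:** three were present, two in the box and one loose. All three showed inside the keg before I put the cap back. The box was empty and no other pack was in sight.
- **Cap locked:** I seated it at the angle it came off, then pressed and turned it 92° clockwise. It hit a hard stop at 2.6 N·m, and after I eased off, an upward pull of about 23 N did not lift it. The last fit, both cameras together, put it within about 1 mm of the keg's axis. The arm then released it and moved clear.

**Checks that disagreed or fell short:**
- The side and top cameras differed by about 6 mm in y on the cap. I trusted the average, because it matched where the gripper held the cap.
- The ring cannot be seen with the cap on, so the lock rests on the stop, the pull test and the turn angles. I did not see it directly.
- I did not re-measure the bystanders. In the last pictures of the whole table they looked where they started.

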